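Fetch the red-capped spring from behind the jug and shaker

TASK

The sugar shaker and the amber syrup jug stand in the way of the springs in the open drawer: first clear both, the jug onto the green saucer and the shaker onto the black rubber mat, and let go of them. With both standing there, fetch the red-capped coil spring and push it upright, fully down between the orange spring jaws of the steel dispenser base. Then put the jug back centred on its yellow round coaster and the shaker back centred on its blue square pad, both upright, and leave the white-capped and black-capped springs standing where they are.

Things in the scene. Friction and masses are not known exactly. Their poses are not given: they have to be found in the camera images.
- jug_c (a point): Centre (80 mm above the underside) of the amber syrup jug: 160 tall, 0.4 kg. Body diameter 66 up to 75 mm, neck diameter 48 from 100 to 146 mm, chrome lid 44 wide on top (does not move). Grasp the neck 45 mm above this point, fingers closing along its y. Loop handle along its -x to 63 mm from the axis, 38 to 93 mm up; thumb tab behind the lid to 45 mm along -x. z up.
- shaker_c (a point): Centre (72.5 mm above the underside) of the sugar shaker: 145 tall, 0.3 kg, off-white straight body 54 mm in diameter up to 110 mm, then a chrome top 55 wide, tapering from 124 mm. Grasp the body about 27 mm above this point. z up.
- spring_red_c (a point): Centre (50 mm above the underside) of the nickel coil spring with RED caps, to be fetched: a rigid upright cylinder, diameter 34, 100 tall, 0.15 kg, on the drawer floor in a row of three about 62 mm apart, 68 mm behind jug and shaker. Grasp 18 mm above this point, fingers closing across the row (along the coaster's x). Behind it a 60 mm tall cabinet begins 51 mm from its centre.
- spring_white_c (a point): Centre of the nickel coil spring with WHITE caps, same shape and size as the red one. Leave it standing.
- spring_black_c (a point): Centre of the nickel coil spring with BLACK caps, same shape and size as the red one. Leave it standing.
- jug_home: Yellow round coaster, 80 mm in diameter, 3 mm thick, fixed on the drawer floor in the front row: the jug's home. Origin at the centre of its underside; the jug stands on its top, 3 mm above. Its x points from the drawer's front to the row of springs. At the start the jug's handle points roughly along the coaster's -x. Drawer walls reach 34 mm above the counter, the floor lies at 6 mm.
- shaker_home: Blue square pad, 76 x 76 mm, 3 mm thick, fixed on the drawer floor beside the yellow coaster (about 92 mm between centres, on either side): the shaker's home. Origin at the centre of its underside; the shaker stands on its top, 3 mm above. x as for the coaster.
- saucer: Green saucer, 140 mm in diameter, 14 mm tall with a raised rim, fixed on the counter; its flat middle, 84 mm in diameter, lies 5 mm above the origin (centre of the underside). The jug's place while it is out of the way.
- mat: Black ribbed rubber mat, 110 x 110 mm, 4 mm thick, fixed on the counter: the shaker's place while it is out of the way. Origin at the centre of its underside.
- base: Steel dispenser base, fixed disc, diameter 124, 20 tall, origin under its centre. Two orange sprung jaws face each other along its y, 20 to 48 mm up, 34 long in x, 30 apart, flared to 42 on top; each gives way outward (0.75 N + 0.25 N/mm). A spring pushed down between them (5 to 15 N) stands on the steel, its centre 70 mm above the origin. Along x it may be 10 mm off. Keep fingers above the jaws.
Things that resemble listed ones, but are neither listed nor needed, are in the scene too. What is shaped like the part that bears spring_white_c but turquoise is not meant.

How it is judged (in metres and radians):
On the way, in this order (a step that is already met when the one before it is completed fails the run):
1. the jug stands upright on the saucer and the shaker upright on the mat, both released, the red-capped spring not yet moved (horizontal distance between jug_c and saucer below 0.02 m and z of jug_c in the frame of saucer between 0.08 and 0.09 m and angle between each of jug_c, shaker_c's own z axis and vertical below 0.12 rad and horizontal distance between shaker_c and mat below 0.03 m and z of shaker_c in the frame of mat between 0.0715 and 0.0815 m and contact force between the fingers and jug below 0.1 N and contact force between the fingers and shaker below 0.1 N and distance of spring_red_c from where it was at the start of the episode below 0.012 m), for 0.2 s.
2. the red-capped spring stands fully down in the jaws, released, while jug and shaker still stand aside (horizontal distance between spring_red_c and base below 0.01 m and z of spring_red_c in the frame of base between 0.066 and 0.074 m and angle between spring_red_c's own z axis and vertical below 0.1 rad and horizontal distance between jug_c and saucer below 0.02 m and z of jug_c in the frame of saucer between 0.08 and 0.09 m and angle between each of jug_c, shaker_c's own z axis and vertical below 0.12 rad and horizontal distance between shaker_c and mat below 0.03 m and z of shaker_c in the frame of mat between 0.0715 and 0.0815 m and contact force between the fingers and spring_red below 0.1 N), for 0.2 s.
At the end, for the whole second after the job is handed in: Red spring fully down in the jaws (centre within 10 mm of the axis, upright within 0.10 rad); jug on the yellow coaster and shaker on the blue pad, upright, within 12 mm of their centres; white and black springs upright within 15 mm of their starts; all released and at rest (horizontal distance between spring_red_c and base below 0.01 m and z of spring_red_c in the frame of base between 0.066 and 0.074 m and angle between each of spring_red_c, spring_white_c, spring_black_c's own z axis and vertical below 0.1 rad and horizontal distance between jug_c and jug_home below 0.012 m and z of jug_c in the frame of jug_home between 0.078 and 0.088 m and angle between each of jug_c, shaker_c's own z axis and vertical below 0.12 rad and horizontal distance between shaker_c and shaker_home below 0.012 m and z of shaker_c in the frame of shaker_home between 0.0705 and 0.0805 m and distance of each of spring_white_c, spring_black_c from where it was at the start of the episode below 0.015 m and linear speed of each of jug, shaker, spring_red, spring_white, spring_black below 0.03 m/s); the robot touches nothing.
It fails at once if the jug or the shaker is tipped over (angle between any of jug_c, shaker_c's own z axis and vertical above 0.7 rad).
It fails at once if the white-capped or black-capped spring is knocked over or taken away (distance of any of spring_white_c, spring_black_c from where it was at the start of the episode above 0.03 m or angle between any of spring_white_c, spring_black_c's own z axis and vertical above 0.5 rad).
It also fails if it takes over 122 s, if anything falls off the work surface, if the arm or the gripper's body presses on something with over 40 N, if the wrist force passes 120 N, or if a joint passes its speed limit or range.

ROBOT

A 6-joint arm with a two-finger parallel gripper is mounted at the origin on the work surface. World frame = base frame: x ahead of the robot, y to its left, z up, the work surface at z = 0. Lengths are in mm, angles in rad, forces in N, time in s.
With the tool pointing down it reaches from about 350 to 950 mm from the base axis. Payload 17.4 kg.
Tool frame: the origin (TCP) lies midway between the tips of the shut fingers; the grasp point (between the pads) lies 19 mm behind it; z points along the fingers, y is the line along which they close (so a half turn about z gives the same grasp; the last joint's range is limited). The gripper opens to 93 mm and grips with 3 to 60 N. Pads are 15 mm wide; open, the fingers measure 128 mm over their backs; the gripper's body (75 mm by 188 mm) begins 65 mm behind the grasp point.
Start: joints at [1.165, 0.116, 1.442, -0, 1.584, -0.038], TCP at [242.713, 629.859, 191.946] pointing down, gripper open.
Joint ranges: [-2.83, 2.83], [-0.83, 2.19], [0.07, 2.5], [-1.14, 4.28], [0.01, 3], [-2.97, 2.97]. Speed limits (rad/s): [1.89, 1.89, 2.22, 3.14, 3.14, 3.14].

INTERFACE

Orientations are given as a unit quaternion [w, x, y, z].
In Python, from cell import manip gives the robot as it stands.
- The arm moves only by the tool jog_arm, never from a script. Its arguments are lists of equal length, an entry for each row: "claw": the closure, from -1 (fully open) to 1 (shut); "dp": the shift along the tool's x, y, z in units of 20 cm (1.0 is 20 cm), a list of three; "rotation": the turn, a rotation vector about the tool's x, y, z in units of pi/4 rad (1.0 is pi/4 rad), a list of three. In form: {"claw": [claw, ...], "dp": [[dx, dy, dz], ...], "rotation": [[rx, ry, rz], ...]}. A call has 1 to 5 rows; each row is the pose to reach, as a shift and turn from the pose commanded when the call began, along the tool's axes at that moment; what a row does not reach only later rows make up. A row lasts 1/12 s, in which the tool goes at most 41.7 mm and 7.16 degrees, less where a joint would pass 70% of its speed; a pose out of reach is approached as far as the arm can. A call with a number of a shift or a turn outside -1 to 1 is refused whole. A call with a gripper value outside its range is refused whole. The fingers move at their own pace and stop on an object; "grip_force" is the grip in N (left out, the last holds). Time passes only in rows, so rows that repeat a pose let the fingers close. It gives the time, the measured TCP pose, the force, the opening and the grip force at its end, in the units of the state.
- manip.sense(): the state, without advancing time (a new reading comes with each control period).
- manip.capture(name): name is "scene" or "top" or "wrist"; returns the picture (420x560x3 uint8, red, green, blue); there is no depth.
- manip.camera_info(name): a dict with "intrinsics" (3x3 intrinsics, pixels), "cam_to_world" (4x4, takes a point from camera to world coordinates); the wrist camera has in their place "hand_eye" (4x4, takes a point from camera to tool coordinates, whose origin is the TCP and whose axes are the flange's). Camera axes: x right, y up, looking along -z (the intrinsics and any distortion apply to the point x, -y, -z); pixel columns grow to the right and rows downward; lengths in mm; the calibration is good to about 2 mm. The wrist camera is an equidistant fisheye: a pixel r from the principal point sees the ray r / f radians off the axis. A picture is of the moment at which its call begins: read the wrist's pose just before it. camera_info takes no time and is no camera call.
- manip.finish_job(): hands the job in; it is judged then, once.
Trained networks look in the newest picture that a camera, given by its name, has taken for a name from the list of things; names that differ only in an ending like _2 or _b are one class to them, and where a whole thing is asked for, a point or a joint stands for the part that bears it (a point fixed in the world has none). Each returns a list of dicts, best first, with "p" (0 to 1); they miss things now and then, are a little off and sometimes report something else, mostly with a low value. They report only what shows in the picture. A call takes as long as a camera call. They do not tell look-alikes from the thing itself.
- manip.spot_in(camera, query): "box" ([centre column, centre row, width, height] in pixels, round what is visible of it).
- manip.trace(camera, query): "region" (420x560 bool, what is visible of it) and "box" ([centre column, centre row, width, height] in pixels, round what is visible of it).
- manip.pinpoint(camera, query): "position" ([column, row] in pixels: a listed point, or the origin of a listed thing).
The state is a dict: "time_s": time; "qpos": joint angles; "qd": joint speeds; "effort": joint torques, N m; "ee_pos": TCP position; "tcp_rot": TCP orientation; "ft_force": force on the tool from outside, world axes, zero at the start; "torque": the same for the moment, N m; "opening": finger opening in mm; "grip_force": force on a finger pad.
Only numpy, scipy, OpenCV 4.12 (cv2) and the standard library are available. Lean on these libraries where they do the work, as an engineer would, in place of code of your own. Each camera call takes 0.05 s, during which the arm holds its last target. There are 200 camera calls.

## Working session

There is one attempt and no reset: what is moved stays moved. The work goes in short steps, Python scripts to look and compute and a tool call to move; the robot and the scene stay as the last step left them, time stands still between calls to the robot, and variables do not carry over. Pictures are saved under pics/ and viewed, at most 14 in all, crops included, and the job is handed in when it is done.

Besides the shell and the picture viewer there is one more tool, called after "Call:" as name(argument=value, ...), one argument or row to a line, values as JSON. jog_arm: Moves the arm, as the interface text tells. Its arguments: {"type":"object","properties":{"claw":{"type":"array"},"dp":{"type":"array"},"rotation":{"type":"array"},"grip_force":{"type":"number"}},"required":["claw","dp","rotation"]}

```bash
ls; mkdir -p pics
cat > a.py <<'E'
from cell import manip
import cv2,numpy as np
s=manip.sense();print(s)
for c in("scene","top","wrist"):
    im=manip.capture(c);cv2.imwrite(f"pics/{c}0.png",im[:,:,::-1])
    i=manip.camera_info(c);print(c,{k:np.round(v,3).tolist() if not isinstance(v,str) else v for k,v in i.items()})
E
python3 a.py
```

```text
pics
{'time_s': 0.0, 'qpos': array([ 1.16519324e+00,  1.16525903e-01,  1.44223376e+00, -2.04217948e-05,
        1.58398942e+00, -3.78178271e-02]), 'qd': array([-0.00115798,  0.00063566, -0.00106337, -0.00227762, -0.00025932,
        0.0001614 ]), 'effort': array([-7.05779821e-04, -7.21229839e+01, -6.22622824e+01,  7.79597741e-02,
        2.37201189e-02, -1.43439493e-04]), 'ee_pos': array([242.63573497, 629.64946528, 191.19784264]), 'tcp_rot': array([-1.17187841e-04,  1.82858042e-01,  9.83139157e-01, -5.66304326e-04]), 'ft_force': array([ 0.00185223, -0.08883457, -0.116513  ]), 'torque': array([ 0.03034155,  0.01245464, -0.04437512]), 'grip_force': 0.0, 'opening': 92.7238466514814}
scene {'intrinsics': [[469.979, 0.0, 283.156], [0.0, 469.979, 217.943], [0.0, 0.0, 1.0]], 'cam_to_world': [[-0.823, -0.477, 0.309, 951.024], [0.568, -0.69, 0.448, 534.048], [-0.001, 0.544, 0.839, 1098.02], [0.0, 0.0, 0.0, 1.0]]}
top {'intrinsics': [[447.728, 0.0, 275.84], [0.0, 447.728, 212.892], [0.0, 0.0, 1.0]], 'cam_to_world': [[-0.003, 0.99, -0.138, 435.108], [-1.0, -0.003, -0.004, 12.655], [-0.004, 0.138, 0.99, 978.851], [0.0, 0.0, 0.0, 1.0]]}
wrist {'intrinsics': [[325.192, 0.0, 282.201], [0.0, 325.192, 210.743], [0.0, 0.0, 1.0]], 'hand_eye': [[-0.001, 0.971, 0.239, 64.505], [1.0, 0.001, 0.0, -0.482], [-0.0, 0.239, -0.971, -194.074], [0.0, 0.0, 0.0, 1.0]]}
```

View pics/scene0.png

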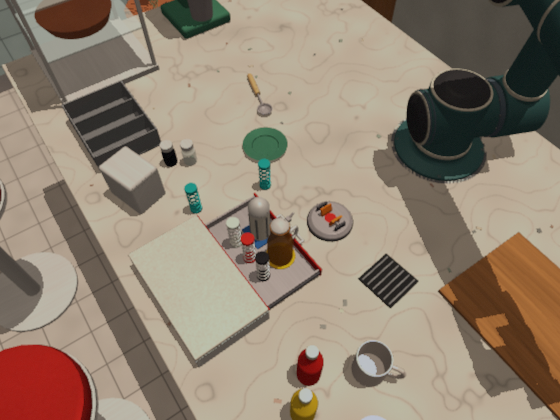

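View pics/top0.png

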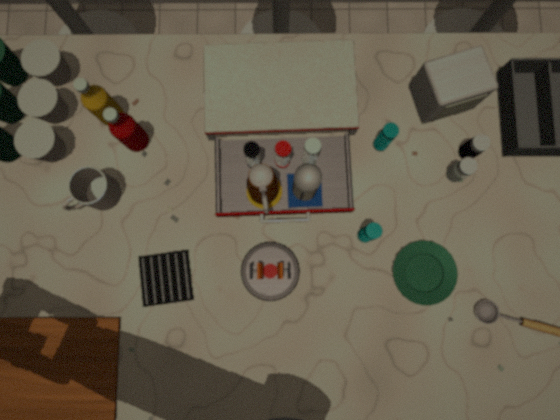

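```bash
cat > h.py <<'E'
from cell import manip
import cv2,numpy as np
def rays(cam,px,info=None):
    i=manip.camera_info(cam);K=np.array(i["intrinsics"]);px=np.atleast_2d(px).astype(float)
    if "cam_to_world" in i:
        T=np.array(i["cam_to_world"]);
        d=np.c_[(px[:,0]-K[0,2])/K[0,0],-(px[:,1]-K[1,2])/K[1,1],-np.ones(len(px))]
    else:
        s=manip.sense();from scipy.spatial.transform import Rotation as R
        q=s["tcp_rot"];W=np.eye(4);W[:3,:3]=R.from_quat([q[1],q[2],q[3],q[0]]).as_matrix();W[:3,3]=s["ee_pos"]
        T=W@np.array(i["hand_eye"])
        v=(px-K[:2,2])/K[0,0];r=np.linalg.norm(v,axis=1,keepdims=True)+1e-9
        v=v/r*np.sin(r);d=np.c_[v[:,0],-v[:,1],-np.cos(r[:,0])]
    return T[:3,3],d@T[:3,:3].T
def atz(cam,px,z):
    o,d=rays(cam,px);return o+d*((z-o[2])/d[:,2])[:,None]
def proj(cam,P):
    i=manip.camera_info(cam);K=np.array(i["intrinsics"]);T=np.linalg.inv(np.array(i["cam_to_world"]))
    p=np.atleast_2d(P)@T[:3,:3].T+T[:3,3];return np.c_[K[0,2]+K[0,0]*p[:,0]/-p[:,2],K[1,2]-K[1,1]*p[:,1]/-p[:,2]]
E
cat > b.py <<'E'
from h import *
z=dict(jug_c=89,shaker_c=81.5,spring_red_c=56,spring_white_c=56,spring_black_c=56,jug_home=6,shaker_home=6,saucer=0,mat=0,base=0)
for c in("top","scene"):
    manip.capture(c)
    for n,h in z.items():
        for r in manip.pinpoint(c,n)[:4]:
            print(c,n,round(r["p"],2),np.round(r["position"]),np.round(atz(c,r["position"],h)[0,:2],1))
E
python3 b.py
```

```text
top jug_c 0.74 [261. 184.] [617.2  47. ]
top jug_c 0.52 [267. 190.] [606.3  33.6]
top shaker_c 0.68 [304. 183.] [622.2 -41.5]
top shaker_c 0.41 [426. 273.] [ 438.  -280.8]
top spring_red_c 0.75 [279. 153.] [691.5   9.6]
top spring_white_c 0.91 [384. 140.] [ 719.9 -214.7]
top spring_white_c 0.71 [370. 233.] [ 521.3 -179.1]
top spring_white_c 0.57 [309. 154.] [690.3 -54.4]
top spring_black_c 0.86 [252. 156.] [685.4  67.5]
top jug_home 0.77 [268. 192.] [618.   32.7]
top shaker_home 0.81 [303. 192.] [616.1 -42.8]
top shaker_home 0.48 [167. 278.] [429.7 250.4]
top saucer 0.73 [425. 272.] [ 440.4 -305.2]
top mat 0.65 [165. 279.] [428.4 256.6]
top base 0.63 [269. 269.] [448.9  32. ]
scene jug_c 0.79 [281. 238.] [617.5  39.7]
scene shaker_c 0.58 [259. 215.] [622.8 -51.9]
scene shaker_c 0.25 [280. 238.] [616.2  35.9]
scene spring_white_c 0.89 [265. 174.] [ 526.8 -173.8]
scene spring_white_c 0.55 [193. 200.] [ 734.  -210.8]
scene spring_black_c 0.85 [262. 266.] [689.8  63.6]
scene jug_home 0.61 [282. 258.] [622.5  50. ]
scene shaker_home 0.58 [246. 248.] [684.1 -26.2]
scene shaker_home 0.48 [262. 230.] [619.9 -50.4]
scene saucer 0.94 [261. 148.] [ 455.2 -304.2]
scene mat 0.84 [388. 278.] [430.9 251.7]
scene base 0.58 [327. 222.] [453.5  25.8]
scene base 0.31 [246. 250.] [684.3 -26. ]
scene base 0.18 [390. 281.] [430.4 260.3]
```

The scene view shows the open drawer: jug (281,240) on yellow, shaker (259,220), white, red and black springs at (233,230), (248,247), (262,266). The saucer is at (265,145), the mat at (388,279) and the base at (330,220). There are two turquoise decoys at (265,174) and (193,198). In the top view the white-capped spring is at (313,147), the red at (284,150), the black at (252,149), and the turquoise decoys at (385,137) and (370,233). I'll move the wrist camera over the drawer for precise measurements.

```bash
cat >> h.py <<'E'
from scipy.spatial.transform import Rotation as R
def plan(x,y,z,yaw=None,s=None):
    "yaw: direction (deg, world) of tool y minus 90"
    s=s or manip.sense();q=s["tcp_rot"];M=R.from_quat([q[1],q[2],q[3],q[0]]).as_matrix()
    d=M.T@(np.array([x,y,z])-s["ee_pos"])/200
    print("dp",np.round(d,4),end=" ")
    if yaw is not None:
        t=np.deg2rad(yaw);c,n=np.cos(t),np.sin(t)
        D=np.array([[-c,-n,0],[-n,c,0],[0,0,-1]]).T
        D=np.c_[[-c,-n,0],[-n,c,0],[0,0,-1]]
        print("rot",np.round(R.from_matrix(M.T@D).as_rotvec()/(np.pi/4),4),end="")
    print()
E
python3 -c "
from h import *
plan(570,0,400,2)
m=cv2.imread('pics/top0.png');cv2.imwrite('pics/c1.png',cv2.resize(m[120:310,200:470],None,fx=2.9,fy=2.9,interpolation=3))"
```

```text
dp [-2.6593 -2.3503 -1.0403] rot [ 0.     -0.     -0.5127]
```

View pics/c1.png

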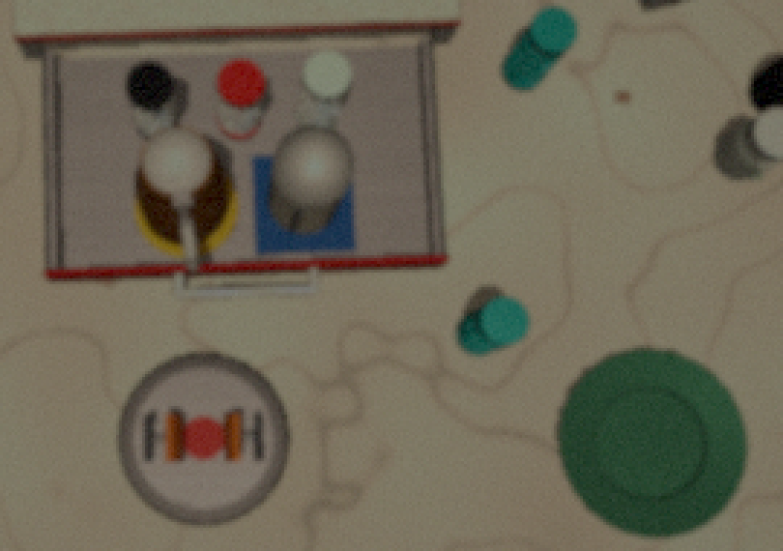

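The crop shows the red-capped spring at crop (242,82) between black (150,85) and white (327,75). The turquoise ones at (550,35) and (505,320) are decoys. The base is at (204,438) with its jaws facing left-right, which is world y.

Call:
jog_arm(
  claw=[-1,-1,-1,-1,-1],
  dp=[
    [0,0,-0.2],
    [0,0,-0.4],
    [0,0,-0.6],
    [0,0,-0.8],
    [0,0,-1.0],
  ],
  rotation=[
    [0,0,-0.15],
    [0,0,-0.3],
    [0,0,-0.45],
    [0,0,-0.512],
    [0,0,-0.512],
  ],
)

```text
time_s: 1.67
ee_pos: [242.5, 629.5, 394.1]
tcp_rot: [0.0, -0.019, 1.0, 0.0]
ft_force: [0.3, 1.1, 0.0]
opening: 93.4
grip_force: 0.0
```

Call:
jog_arm(
  claw=[-1,-1,-1,-1,-1],
  dp=[
    [-0.38,-0.8,0],
    [-0.38,-0.8,0],
    [-0.38,-0.8,0],
    [-0.38,-0.8,0],
    [-0.38,-0.8,0],
  ],
  rotation=[
    [0,0,0],
    [0,0,0],
    [0,0,0],
    [0,0,0],
    [0,0,0],
  ],
)

```text
time_s: 2.08
ee_pos: [325.9, 468.7, 393.1]
tcp_rot: [0.001, -0.016, 1.0, 0.0]
ft_force: [0.7, 1.5, 0.6]
opening: 93.0
grip_force: 0.0
```

Call:
jog_arm(
  claw=[-1,-1,-1,-1,-1],
  dp=[
    [-0.38,-0.8,0],
    [-0.38,-0.8,0],
    [-0.38,-0.8,0],
    [-0.38,-0.8,0],
    [-0.38,-0.8,0],
  ],
  rotation=[
    [0,0,0],
    [0,0,0],
    [0,0,0],
    [0,0,0],
    [0,0,0],
  ],
)

```text
time_s: 2.5
ee_pos: [407.2, 311.6, 392.5]
tcp_rot: [0.001, -0.016, 1.0, -0.0]
ft_force: [-0.6, -0.6, 1.1]
opening: 92.9
grip_force: 0.0
```

Call:
jog_arm(
  claw=[-1,-1,-1,-1,-1],
  dp=[
    [-0.38,-0.8,0],
    [-0.38,-0.8,0],
    [-0.38,-0.8,0],
    [-0.38,-0.8,0],
    [-0.38,-0.8,0],
  ],
  rotation=[
    [0,0,0],
    [0,0,0],
    [0,0,0],
    [0,0,0],
    [0,0,0],
  ],
)

```text
time_s: 2.92
ee_pos: [488.7, 154.3, 391.7]
tcp_rot: [0.0, -0.016, 1.0, -0.0]
ft_force: [0.2, 0.5, 0.1]
opening: 93.1
grip_force: 0.0
```

Call:
jog_arm(
  claw=[-0.42,-0.42,-0.42,-0.42,-0.42],
  dp=[
    [-0.38,-0.8,0],
    [-0.38,-0.8,0],
    [-0.38,-0.8,0],
    [-0.38,-0.8,0],
    [-0.38,-0.8,0],
  ],
  rotation=[
    [0,0,0],
    [0,0,0],
    [0,0,0],
    [0,0,0],
    [0,0,0],
  ],
)

```text
time_s: 3.33
ee_pos: [570.3, -3.0, 390.8]
tcp_rot: [-0.001, -0.016, 1.0, -0.0]
ft_force: [-1.1, -0.6, -0.7]
opening: 67.3
grip_force: 0.0
```

Call:
jog_arm(
  claw=[-0.42,-0.42,-0.42],
  dp=[
    [0,0,0],
    [0,0,0],
    [0,0,0],
  ],
  rotation=[
    [0,0,0],
    [0,0,0],
    [0,0,0],
  ],
)

```text
time_s: 3.58
ee_pos: [568.2, 2.0, 392.2]
tcp_rot: [0.0, -0.018, 1.0, 0.0]
ft_force: [-0.5, -0.6, -0.6]
opening: 66.5
grip_force: 0.0
```

```bash
cat > c.py <<'E'
from h import *
import sys
s=manip.sense();print(s["time_s"],s["ee_pos"],s["opening"])
im=manip.capture("wrist");cv2.imwrite(f"pics/{sys.argv[1]}.png",im[:,:,::-1])
z=dict(jug_c=89,shaker_c=81.5,spring_red_c=56,spring_white_c=56,spring_black_c=56,jug_home=6,shaker_home=6,saucer=0,mat=0,base=0)
for n,h in z.items():
    for r in manip.pinpoint("wrist",n)[:3]:
        print(n,round(r["p"],2),np.round(r["position"]),np.round(atz("wrist",r["position"],h)[0,:2],1))
E
python3 c.py w1
```

```text
3.5833 [568.22203977   1.96313771 392.19725804] 66.49978920581762
jug_c 0.92 [308. 208.] [620.7  44.5]
shaker_c 0.71 [249. 208.] [626.  -50.5]
spring_red_c 0.76 [282. 243.] [692.    4.8]
spring_red_c 0.15 [127. 104.] [ 452.5 -272.6]
spring_white_c 0.92 [161. 255.] [ 725.9 -216.5]
spring_white_c 0.72 [175. 143.] [ 523.2 -181.2]
spring_white_c 0.65 [244. 246.] [700.5 -61. ]
spring_black_c 0.78 [314. 245.] [693.   60.5]
spring_black_c 0.41 [302.  99.] [447.7  28.2]
jug_home 0.69 [304. 201.] [626.3  42.9]
shaker_home 0.71 [256. 197.] [621.8 -46.4]
saucer 0.84 [128. 104.] [ 447.2 -300.7]
mat 0.89 [419. 103.] [430.2 253.2]
base 0.94 [303. 102.] [448.4  32.3]
```

View pics/w1.png

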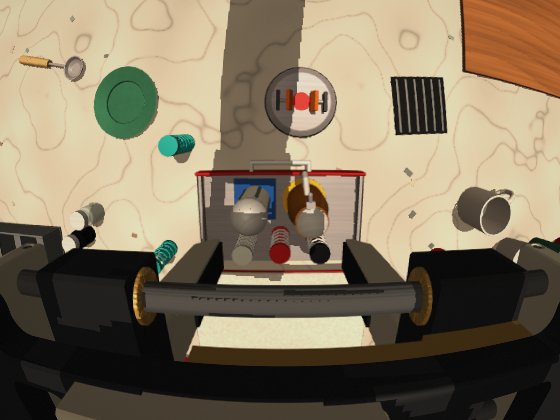

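The wrist view (forward is down) shows the red cap at (280,250), white (243,254) and black (319,253). The jug lid is at (312,215), the shaker top (250,215), saucer (126,102), base (301,102) and mat (419,105). Next I'll refine the fixed targets with contour fits.

```bash
cat > d.py <<'E'
from h import *
def circ(P):
    A=np.c_[2*P,np.ones(len(P))];a=np.linalg.lstsq(A,(P**2).sum(1),rcond=None)[0];return a[:2],np.sqrt(a[2]+a[:2]@a[:2])
def cont(m):
    c=max(cv2.findContours(m.astype(np.uint8),cv2.RETR_EXTERNAL,cv2.CHAIN_APPROX_NONE)[0],key=cv2.contourArea)[:,0].astype(float);return c
for c in("wrist","top"):
    manip.capture(c)
    for n,h in dict(saucer=14,base=20,mat=4).items():
        r=manip.trace(c,n)[0];P=atz(c,cont(r["region"]),h)[:,:2]
        if n=="mat": 
            b=cv2.minAreaRect(P.astype(np.float32));print(c,n,b,r["p"])
        else: print(c,n,circ(P),r["p"])
    for n in("spring_red_c","spring_white_c","spring_black_c"):
        for r in manip.trace(c,n)[:3]: print(c,n,round(r["p"],2),np.round(r["box"]))
im=manip.capture("wrist").astype(int);r,g,b=im[...,0],im[...,1],im[...,2]
hs=cv2.cvtColor(im.astype(np.uint8),cv2.COLOR_RGB2HSV)
def blob(mask,n,h,win):
    m=np.zeros(mask.shape,bool);m[win[1]:win[3],win[0]:win[2]]=1;m&=mask
    N,l,st,ce=cv2.connectedComponentsWithStats(m.astype(np.uint8));k=1+st[1:,4].argmax()
    print(n,st[k],np.round(ce[k],1),"box-centre at z",np.round(atz("wrist",ce[k],h)[0],1))
S=hs[...,1];H=hs[...,0]
blob((r>120)&(g<70)&(b<70),"redcap",106,(265,230,295,268))
blob((r<50)&(g<50)&(b<50),"blackcap",106,(300,236,335,268))
orange=(H>5)&(H<18)&(S>170)&(r>140)
for w in((280,85,297,120),(305,85,325,120)): blob(orange,"jaw",48,w)
blob((r>180)&(g<80)&(b<90),"basedisc",20,(290,90,312,112))
E
python3 d.py
```

```text
wrist saucer (array([ 443.33393555, -302.20331784]), np.float64(67.81505064691088)) 0.78
wrist base (array([449.11722204,  27.87185414]), np.float64(62.307945210674234)) 0.95
wrist mat ((611.71533203125, 15.731554985046387), (22.124488830566406, 65.3096694946289), 66.1657943725586) 0.59
wrist spring_red_c 0.57 [281. 247.  20.  38.]
wrist spring_white_c 0.91 [176. 146.  36.  23.]
wrist spring_white_c 0.87 [166. 255.  20.  33.]
wrist spring_white_c 0.77 [243. 252.  24.  31.]
wrist spring_black_c 0.96 [320. 249.  27.  30.]
top saucer (array([613.68856534,  29.92252153]), np.float64(24.187795751351853)) 0.59Traceback (most recent call last):
  File "d.py", line 9, in <module>
    r=manip.trace(c,n)[0];P=atz(c,cont(r["region"]),h)[:,:2]
      ~~~~~~~~~~~~~~~~^^^
IndexError: list index out of range
```

```bash
python3 - <<'E'
s=open('d.py').read().split('for c in("wrist"')[0]+'im=manip'+open('d.py').read().split('im=manip',1)[1]
s+='''
b_=[r for r in manip.trace("wrist","mat")if r["region"][110,420]]
if b_: print("mat",cv2.minAreaRect(atz("wrist",cont(b_[0]["region"]),4)[:,:2].astype(np.float32)))
for n,w,hh in(("jug_c",(0,0),0),("shaker_c",0,0)):
    r=manip.trace("wrist",n)[0];print(n,r["p"],r["box"])
    m=r["region"];cc=cont(m)
    # axis: fit vertical cylinder by minimising against predicted pinpoint
blob((S<60)&(r>120),"juglid",160+9,(295,200,328,232))
E=[(200,174),(362,174)];print("drawer front edge",atz("wrist",E,34))
'''
open('d2.py','w').write(s)
E
python3 d2.py
python3 -c "
import cv2
m=cv2.imread('pics/w1.png');cv2.imwrite('pics/c2.png',cv2.resize(m[65:275,190:370],None,fx=2.8,fy=2.8,interpolation=3))"
```

```text
redcap [282 261   5   3   5] [284. 262.] box-centre at z [706.    7.2 106. ]
blackcap [310 240  21  24 341] [320.2 252.5] box-centre at z [688.2  64.  106. ]Traceback (most recent call last):
  File "d2.py", line 16, in <module>
    for w in((280,85,297,120),(305,85,325,120)): blob(orange,"jaw",48,w)
                                                 ~~~~^^^^^^^^^^^^^^^^^^^
  File "d2.py", line 10, in blob
    N,l,st,ce=cv2.connectedComponentsWithStats(m.astype(np.uint8));k=1+st[1:,4].argmax()
                                                                       ~~~~~~~~~~~~~~~^^
ValueError: attempt to get argmax of an empty sequence
```

View pics/c2.png

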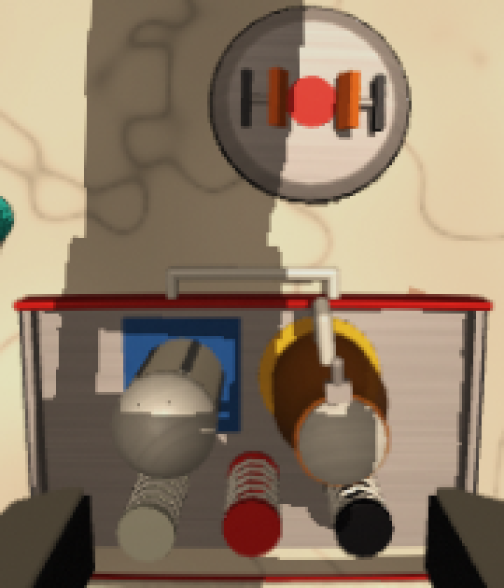

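The crop confirms the three springs: red cap at (251,527), white (146,534) and black (363,528). It also shows the jug lid at (340,440), the shaker top (165,425), the base's red centre (311,101), and jaws at (278,97) and (347,101).

```bash
cat > e.py <<'E'
from h import *
manip.capture("wrist")
f=lambda p:(190+p[0]/2.8-.2,65+p[1]/2.8-.2)
for n,p,z in(("red",(251,527),106),("white",(146,534),106),("black",(363,528),106),("lid",(340,440),169),("shakertop",(165,425),150),("disc",(311,101),20),("jawL",(278,97),48),("jawR",(347,101),48),
 ("jawLb",(289,70),48),("jawLt",(286,124),48),("fl",(15,303),34),("fr",(490,303),34),("padTL",(123,320),9),("padTR",(241,320),9),("padBR",(240,432),9),("coasterTopEdge",(315,318),9)):
    print(n,np.round(atz("wrist",f(p),z)[0],1))
for r in manip.trace("wrist","mat"):
    if r["region"][110,420]: print(cv2.minAreaRect(atz("wrist",np.argwhere(r["region"])[:,::-1],4)[:,:2].astype(np.float32)))
plan(620,44,330,2)
E
python3 e.py
```

```text
red [ 6.908e+02 -6.000e-01  1.060e+02]
white [697.5 -60.1 106. ]
black [689.6  62.9 106. ]
lid [620.5  40.3 169. ]
shakertop [621.  -45.2 150. ]
disc [447.8  27.8  20. ]
jawL [449.   7.  48.]
jawR [449.5  47.4  48. ]
jawLb [432.6  12.8  48. ]
jawLt [464.9  12.2  48. ]
fl [ 576.9 -152.2   34. ]
fr [567.1 143.8  34. ]
padTL [590. -87.   9.]
padTR [587.9 -11.    9. ]
padBR [662.   -9.5   9. ]
coasterTopEdge [584.9  36.3   9. ]
((433.4873352050781, 254.3644561767578), (109.18415069580078, 111.1672592163086), 6.930581569671631)
dp [-0.2647  0.2078  0.3097] rot [-0.      0.     -0.0008]
```

Call:
jog_arm(
  claw=[-0.42,-0.42,-0.42,-0.42],
  dp=[
    [-0.14,0.1,0.1],
    [-0.268,0.191,0.3],
    [-0.268,0.191,0.46],
    [-0.268,0.191,0.46],
  ],
  rotation=[
    [0,0,0],
    [0,0,0],
    [0,0,0],
    [0,0,0],
  ],
)

```text
time_s: 5.12
ee_pos: [620.0, 41.6, 291.3]
tcp_rot: [-0.005, -0.018, 1.0, 0.0]
ft_force: [0.2, -0.9, -2.1]
opening: 65.9
grip_force: 0.0
```

Call:
jog_arm(
  claw=[-0.42,-0.42,-0.42,-0.42],
  dp=[
    [0,0,0.15],
    [0,0,0.3],
    [0,0,0.45],
    [0,0,0.45],
  ],
  rotation=[
    [0,0,0],
    [0,0,0],
    [0,0,0],
    [0,0,0],
  ],
)

```text
time_s: 5.45
ee_pos: [619.0, 40.2, 206.1]
tcp_rot: [-0.003, -0.017, 1.0, -0.0]
ft_force: [-0.6, 0.3, -0.7]
opening: 65.9
grip_force: 0.0
```

```bash
sed -i 's/^for n,h in z.items/if len(sys.argv)>2: z={k:z[k] for k in sys.argv[2:]}\n&/' c.py; python3 c.py w2 jug_c shaker_c; python3 -c "
from h import *
plan(620.5,42,115,2)"
```

```text
5.45 [619.03686412  40.21430277 206.14664596] 65.93040955511397
shaker_c 0.83 [200. 204.] [632.3 -45.9]
dp [0.0047 0.0081 0.4909] rot [-0.0001  0.0031 -0.0011]
```

View pics/w2.png

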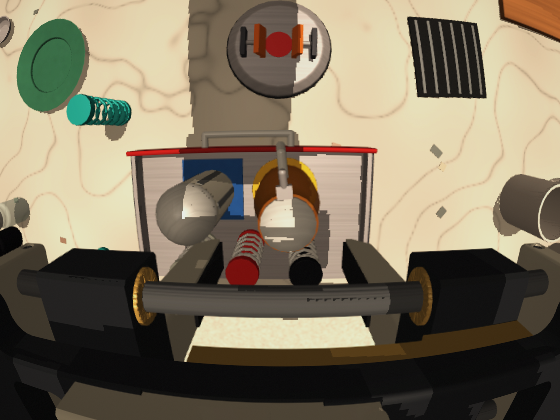

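The jug lid shows at (289,222), in line between the fingers, so the axis is near (620,44). I'll descend and grip.

Call:
jog_arm(
  claw=[-0.42,-0.42,-0.42,-0.42,-0.42],
  dp=[
    [-0.003,0.016,0.1],
    [-0.003,0.016,0.22],
    [-0.003,0.016,0.34],
    [-0.003,0.016,0.45],
    [-0.003,0.016,0.455],
  ],
  rotation=[
    [0,0,0],
    [0,0,0],
    [0,0,0],
    [0,0,0],
    [0,0,0],
  ],
)

```text
time_s: 6.02
ee_pos: [620.8, 43.8, 117.8]
tcp_rot: [-0.001, -0.017, 1.0, -0.0]
ft_force: [-0.9, -0.1, -0.5]
opening: 66.0
grip_force: 0.0
```

Call:
jog_arm(
  claw=[0.2,0.2,0.2,0.2,0.2],
  dp=[
    [0,0,0],
    [0,0,0],
    [0,0,0],
    [0,0,0],
    [0,0,0],
  ],
  rotation=[
    [0,0,0],
    [0,0,0],
    [0,0,0],
    [0,0,0],
    [0,0,0],
  ],
  grip_force=25,
)

```text
time_s: 6.43
ee_pos: [622.3, 44.0, 121.5]
tcp_rot: [0.002, -0.017, 1.0, 0.0]
ft_force: [-0.2, 0.7, 7.7]
opening: 46.8
grip_force: 25.0
```

Call:
jog_arm(
  claw=[0.2,0.2,0.2,0.2,0.2],
  dp=[
    [0,0,-0.05],
    [0,0,-0.15],
    [0,0,-0.3],
    [0,0,-0.45],
    [0,0,-0.55],
  ],
  rotation=[
    [0,0,0],
    [0,0,0],
    [0,0,0],
    [0,0,0],
    [0,0,0],
  ],
  grip_force=35,
)

```text
time_s: 6.85
ee_pos: [621.5, 43.9, 233.1]
tcp_rot: [0.001, -0.017, 1.0, -0.0]
ft_force: [0.7, -0.7, -3.4]
opening: 47.0
grip_force: 35.0
```

Call:
jog_arm(
  claw=[0.2,0.2,0.2,0.2,0.2],
  dp=[
    [0.1,0,0],
    [0.28,0,0],
    [0.46,0,0],
    [0.64,0,0],
    [0.82,0,0],
  ],
  rotation=[
    [0,0,0],
    [0,0,0],
    [0,0,0],
    [0,0,0],
    [0,0,0],
  ],
)

```text
time_s: 7.27
ee_pos: [455.6, 38.2, 229.6]
tcp_rot: [0.0, -0.017, 1.0, -0.0]
ft_force: [-1.0, 0.2, -2.1]
opening: 46.9
grip_force: 35.0
```

Call:
jog_arm(
  claw=[0.2,0.2,0.2,0.2,0.2],
  dp=[
    [0.07,-0.1,0],
    [0.12,-0.28,0],
    [0.13,-0.46,0],
    [0.13,-0.64,0],
    [0.13,-0.82,0],
  ],
  rotation=[
    [0,0,0],
    [0,0,0],
    [0,0,0],
    [0,0,0],
    [0,0,0],
  ],
)

```text
time_s: 7.68
ee_pos: [436.3, -128.1, 230.4]
tcp_rot: [0.001, -0.017, 1.0, -0.0]
ft_force: [0.7, -0.5, -3.4]
opening: 46.8
grip_force: 35.0
```

Call:
jog_arm(
  claw=[0.2,0.2,0.2,0.2,0.2],
  dp=[
    [0,-0.18,0],
    [0,-0.36,0],
    [0,-0.54,0],
    [0,-0.72,0],
    [0,-0.85,0],
  ],
  rotation=[
    [0,0,0],
    [0,0,0],
    [0,0,0],
    [0,0,0],
    [0,0,0],
  ],
)

```text
time_s: 8.1
ee_pos: [442.2, -299.1, 229.8]
tcp_rot: [0.0, -0.017, 1.0, -0.0]
ft_force: [-0.5, 0.3, -3.1]
opening: 47.0
grip_force: 35.0
```

Call:
jog_arm(
  claw=[0.2,0.2,0.2],
  dp=[
    [0,0,0.1],
    [0,0,0.1],
    [0,0,0.1],
  ],
  rotation=[
    [0,0,0],
    [0,0,0],
    [0,0,0],
  ],
)

```text
time_s: 8.35
ee_pos: [442.4, -296.1, 208.9]
tcp_rot: [-0.001, -0.017, 1.0, 0.001]
ft_force: [0.5, 0.5, -4.2]
opening: 47.2
grip_force: 35.0
```

```bash
cat > f.py <<'E'
from h import *
import sys
s=manip.sense();print(s["time_s"],s["ee_pos"],s["ft_force"],s["opening"]);plan(*map(float,sys.argv[1:5]),s=s)
E
cat > g.py <<'E'
# blue pad and yellow coaster
from d0 import *
im=manip.capture("wrist");hs=cv2.cvtColor(im,cv2.COLOR_RGB2HSV);H,S,V=cv2.split(hs)
m=(H>100)&(H<125)&(S>110);print("pad",cv2.minAreaRect(atz("wrist",cont(m),9)[:,:2].astype(np.float32)))
E
(grep -n "" /dev/null; sed '/^for c in/,$d' d.py > d0.py); python3 f.py 443 -302 118 2; python3 c.py w3 saucer jug_c jug_home shaker_home; python3 g.py
```

```text
8.35 [ 442.35456303 -296.05497802  208.92617553] [ 0.46309408  0.53212047 -4.15899983] 47.222223303084995
dp [-0.0028 -0.0304  0.4546] rot [ 0.0015 -0.0016 -0.0012]
8.35 [ 442.35456303 -296.05497802  208.92617553] 47.222223303084995
jug_home 0.65 [487. 304.] [622.6  46.7]Traceback (most recent call last):
  File "g.py", line 4, in <module>
    m=(H>100)&(H<125)&(S>110);print("pad",cv2.minAreaRect(atz("wrist",cont(m),9)[:,:2].astype(np.float32)))
                                                                      ~~~~^^^
  File "d0.py", line 5, in cont
    c=max(cv2.findContours(m.astype(np.uint8),cv2.RETR_EXTERNAL,cv2.CHAIN_APPROX_NONE)[0],key=cv2.contourArea)[:,0].astype(float);return c
      ~~~^^^^^^^^^^^^^^^^^^^^^^^^^^^^^^^^^^^^^^^^^^^^^^^^^^^^^^^^^^^^^^^^^^^^^^^^^^^^^^^^^^^^^^^^^^^^^^^^^^^^^
ValueError: max() iterable argument is empty
```

View pics/w3.png

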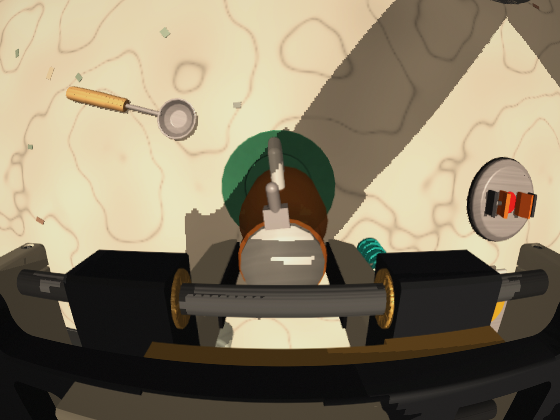

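The jug hangs upright over the saucer (saucer centred near (278,187)). I'll lower it.

Call:
jog_arm(
  claw=[0.2,0.2,0.2,0.2,0.2],
  dp=[
    [-0.003,-0.03,0.12],
    [-0.003,-0.03,0.25],
    [-0.003,-0.03,0.35],
    [-0.003,-0.03,0.42],
    [-0.003,-0.03,0.44],
  ],
  rotation=[
    [0,0,0],
    [0,0,0],
    [0,0,0],
    [0,0,0],
    [0,0,0],
  ],
)

```text
time_s: 9.07
ee_pos: [443.1, -301.7, 118.9]
tcp_rot: [-0.001, -0.017, 1.0, 0.001]
ft_force: [0.5, 0.6, -3.3]
opening: 46.6
grip_force: 35.0
```

Call:
jog_arm(
  claw=[0.2,0.2,0.2,0.2],
  dp=[
    [0,0,0.004],
    [0,0,0.008],
    [0,0,0.008],
    [0,0,0.008],
  ],
  rotation=[
    [0,0,0],
    [0,0,0],
    [0,0,0],
    [0,0,0],
  ],
)

```text
time_s: 9.4
ee_pos: [444.1, -302.7, 120.6]
tcp_rot: [0.001, -0.017, 1.0, -0.0]
ft_force: [-0.8, -0.5, -2.7]
opening: 47.0
grip_force: 35.0
```

```bash
python3 f.py 443 -302 117 2
```

```text
9.4 [ 444.05601337 -302.65374595  120.57880635] [-0.77526999 -0.5129407  -2.72715629] 47.04530913868882
dp [0.0052 0.0035 0.0179] rot [-0.0013  0.0016 -0.0007]
```

Call:
jog_arm(
  claw=[0.2,0.2,0.2,0.2],
  dp=[
    [0,0,0.005],
    [0,0,0.01],
    [0,0,0.01],
    [0,0,0.01],
  ],
  rotation=[
    [0,0,0],
    [0,0,0],
    [0,0,0],
    [0,0,0],
  ],
)

```text
time_s: 9.73
ee_pos: [443.8, -302.6, 117.9]
tcp_rot: [0.0, -0.017, 1.0, -0.0]
ft_force: [-0.9, 0.8, 3.0]
opening: 47.0
grip_force: 35.0
```

Call:
jog_arm(
  claw=[0.2,0.2,0.2,0.2],
  dp=[
    [0,0,0.005],
    [0,0,0.008],
    [0,0,0.008],
    [0,0,0.008],
  ],
  rotation=[
    [0,0,0],
    [0,0,0],
    [0,0,0],
    [0,0,0],
  ],
)

```text
time_s: 10.07
ee_pos: [444.3, -302.8, 117.8]
tcp_rot: [0.001, -0.017, 1.0, -0.001]
ft_force: [-3.2, 1.5, 15.4]
opening: 46.9
grip_force: 35.1
```

Call:
jog_arm(
  claw=[-0.42,-0.42,-0.42,-0.42,-0.42],
  dp=[
    [0,0,-0.006],
    [0,0,-0.006],
    [0,0,-0.006],
    [0,0,-0.006],
    [0,0,-0.006],
  ],
  rotation=[
    [0,0,0],
    [0,0,0],
    [0,0,0],
    [0,0,0],
    [0,0,0],
  ],
)

```text
time_s: 10.48
ee_pos: [443.5, -302.4, 116.7]
tcp_rot: [-0.0, -0.017, 1.0, 0.0]
ft_force: [0.2, 0.5, 0.4]
opening: 65.7
grip_force: 0.0
```

Call:
jog_arm(
  claw=[-0.42,-0.42,-0.42,-0.42,-0.42],
  dp=[
    [0,0,-0.1],
    [0,0,-0.3],
    [0,0,-0.5],
    [0,0,-0.7],
    [0,0,-0.9],
  ],
  rotation=[
    [0,0,0],
    [0,0,0],
    [0,0,0],
    [0,0,0],
    [0,0,0],
  ],
)

```text
time_s: 10.9
ee_pos: [443.3, -302.2, 298.8]
tcp_rot: [-0.0, -0.017, 1.0, 0.0]
ft_force: [-0.1, -0.2, 0.8]
opening: 65.8
grip_force: 0.0
```

Call:
jog_arm(
  claw=[-0.42,-0.42,-0.42,-0.42,-0.42],
  dp=[
    [-0.1,0.1,0],
    [-0.2,0.3,0],
    [-0.35,0.5,0],
    [-0.45,0.65,0],
    [-0.45,0.65,0],
  ],
  rotation=[
    [0,0,0],
    [0,0,0],
    [0,0,0],
    [0,0,0],
    [0,0,0],
  ],
)

```text
time_s: 11.32
ee_pos: [531.3, -165.0, 296.5]
tcp_rot: [0.0, -0.019, 1.0, 0.001]
ft_force: [-0.1, -0.1, -0.4]
opening: 66.1
grip_force: 0.0
```

Call:
jog_arm(
  claw=[-0.42,-0.42,-0.42,-0.42,-0.42],
  dp=[
    [-0.1,0.15,0],
    [-0.25,0.3,0],
    [-0.4,0.5,0],
    [-0.45,0.6,0],
    [-0.45,0.6,0],
  ],
  rotation=[
    [0,0,0],
    [0,0,0],
    [0,0,0],
    [0,0,0],
    [0,0,0],
  ],
)

```text
time_s: 11.73
ee_pos: [616.7, -42.2, 295.6]
tcp_rot: [-0.001, -0.019, 1.0, 0.001]
ft_force: [-0.6, 0.0, -0.5]
opening: 65.6
grip_force: 0.0
```

Call:
jog_arm(
  claw=[-0.42,-0.42,-0.42],
  dp=[
    [0,0,0],
    [0,0,0],
    [0,0,0],
  ],
  rotation=[
    [0,0,0],
    [0,0,0],
    [0,0,0],
  ],
)

```text
time_s: 11.98
ee_pos: [614.5, -47.4, 297.1]
tcp_rot: [0.0, -0.017, 1.0, -0.0]
ft_force: [0.0, -0.1, -0.2]
opening: 65.6
grip_force: 0.0
```

```bash
python3 f.py 623 -48 200 2; python3 c.py w4 saucer jug_c shaker_c jug_home shaker_home base
cat > g.py <<'E'
from d0 import *
im=manip.capture("wrist");hs=cv2.cvtColor(im,cv2.COLOR_RGB2HSV);H,S,V=cv2.split(hs)
for n,m,h in(("coaster",(H>20)&(H<32)&(S>150)&(V>90),9),):
    m=m.copy();m[:120]=0;P=atz("wrist",cont(m),h)[:,:2];print(n,len(P),circ(P),P.min(0),P.max(0))
E
python3 g.py
```

```text
11.9833 [614.53948136 -47.41087337 297.0777747 ] [ 0.0133695  -0.08101065 -0.20212127] 65.5741114994168
dp [-0.0421 -0.0042  0.4854] rot [-0.0003  0.0001 -0.0021]
11.9833 [614.53948136 -47.41087337 297.0777747 ] 65.5741114994168
saucer 0.72 [134.  71.] [ 448.1 -291.6]
jug_c 0.89 [102.  55.] [ 437.7 -299.5]
jug_home 0.81 [343. 181.] [619.7  45.2]
shaker_home 0.63 [127.  71.] [ 448.6 -300.8]
base 0.67 [337.  67.] [445.7  28.7]
coaster 143 (array([622.78204768,  42.26968235]), np.float64(38.700182691262164)) [584.20908493   3.31884527] [661.73436564  81.39937561]
```

View pics/w4.png

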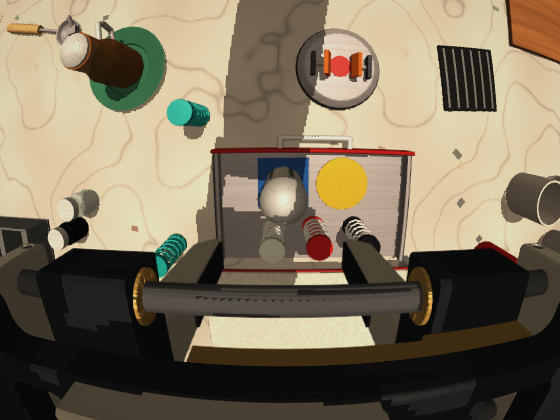

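The wrist view shows the yellow coaster now clear at (342,183), and the shaker at (284,199) centred under the gripper. The jug stands on the saucer at (110,60).

Call:
jog_arm(
  claw=[-0.42,-0.42,-0.42,-0.42,-0.42],
  dp=[
    [-0.038,0,0.1],
    [-0.038,0,0.25],
    [-0.038,0,0.4],
    [-0.038,0,0.5],
    [-0.038,0,0.5],
  ],
  rotation=[
    [0,0,0],
    [0,0,0],
    [0,0,0],
    [0,0,0],
    [0,0,0],
  ],
)

```text
time_s: 12.8
ee_pos: [621.0, -46.0, 192.1]
tcp_rot: [-0.003, -0.017, 1.0, 0.0]
ft_force: [-0.3, 0.2, -0.8]
opening: 66.0
grip_force: 0.0
```

Call:
jog_arm(
  claw=[-0.42,-0.42,-0.42,-0.42,-0.42],
  dp=[
    [0,0,0.12],
    [0,0,0.25],
    [0,0,0.4],
    [0,0,0.5],
    [0,0,0.53],
  ],
  rotation=[
    [0,0,0],
    [0,0,0],
    [0,0,0],
    [0,0,0],
    [0,0,0],
  ],
)

```text
time_s: 13.22
ee_pos: [621.7, -46.0, 88.9]
tcp_rot: [-0.001, -0.017, 1.0, 0.0]
ft_force: [0.7, -0.7, -0.2]
opening: 66.1
grip_force: 0.0
```

Call:
jog_arm(
  claw=[0.1,0.1,0.1,0.1,0.1],
  dp=[
    [0,0,0],
    [0,0,0],
    [0,0,0],
    [0,0,0],
    [0,0,0],
  ],
  rotation=[
    [0,0,0],
    [0,0,0],
    [0,0,0],
    [0,0,0],
    [0,0,0],
  ],
  grip_force=25,
)

```text
time_s: 13.63
ee_pos: [623.5, -46.1, 93.1]
tcp_rot: [0.002, -0.017, 1.0, -0.0]
ft_force: [0.1, 0.0, 6.8]
opening: 54.3
grip_force: 25.0
```

Call:
jog_arm(
  claw=[0.1,0.1],
  dp=[
    [0,0,0],
    [0,0,0],
  ],
  rotation=[
    [0,0,0],
    [0,0,0],
  ],
)

```text
time_s: 13.8
ee_pos: [623.5, -46.2, 93.1]
tcp_rot: [0.002, -0.017, 1.0, -0.0]
ft_force: [0.3, 1.4, 5.9]
opening: 53.8
grip_force: 25.0
```

Call:
jog_arm(
  claw=[0.1,0.1,0.1,0.1,0.1],
  dp=[
    [0,0,-0.05],
    [0,0,-0.15],
    [0,0,-0.3],
    [0,0,-0.45],
    [0,0,-0.55],
  ],
  rotation=[
    [0,0,0],
    [0,0,0],
    [0,0,0],
    [0,0,0],
    [0,0,0],
  ],
  grip_force=35,
)

```text
time_s: 14.22
ee_pos: [622.8, -46.1, 205.0]
tcp_rot: [0.001, -0.017, 1.0, -0.0]
ft_force: [0.2, -0.9, -2.2]
opening: 54.1
grip_force: 35.0
```

Call:
jog_arm(
  claw=[0.1,0.1,0.1,0.1,0.1],
  dp=[
    [0.1,0,0],
    [0.28,0,0],
    [0.46,0.1,0],
    [0.6,0.25,0],
    [0.7,0.42,0],
  ],
  rotation=[
    [0,0,0],
    [0,0,0],
    [0,0,0],
    [0,0,0],
    [0,0,0],
  ],
)

```text
time_s: 14.63
ee_pos: [477.5, 32.8, 201.8]
tcp_rot: [0.0, -0.016, 1.0, -0.0]
ft_force: [1.4, 1.1, -3.1]
opening: 54.2
grip_force: 35.0
```

Call:
jog_arm(
  claw=[0.1,0.1,0.1,0.1,0.1],
  dp=[
    [0.07,0.15,0],
    [0.14,0.32,0],
    [0.2,0.5,0],
    [0.207,0.67,0],
    [0.207,0.84,0],
  ],
  rotation=[
    [0,0,0],
    [0,0,0],
    [0,0,0],
    [0,0,0],
    [0,0,0],
  ],
)

```text
time_s: 15.05
ee_pos: [431.5, 201.1, 202.4]
tcp_rot: [0.001, -0.017, 1.0, 0.0]
ft_force: [1.2, -1.0, -2.5]
opening: 54.0
grip_force: 35.0
```

Call:
jog_arm(
  claw=[0.1,0.1,0.1,0.1,0.1],
  dp=[
    [0,0.15,0],
    [0,0.27,0],
    [0,0.27,0.1],
    [0,0.27,0.2],
    [0,0.27,0.2],
  ],
  rotation=[
    [0,0,0],
    [0,0,0],
    [0,0,0],
    [0,0,0],
    [0,0,0],
  ],
)

```text
time_s: 15.47
ee_pos: [429.3, 253.3, 158.0]
tcp_rot: [-0.002, -0.018, 1.0, -0.001]
ft_force: [-0.5, -0.9, -5.0]
opening: 54.2
grip_force: 35.0
```

Call:
jog_arm(
  claw=[0.1,0.1,0.1],
  dp=[
    [0,0,0],
    [0,0,0],
    [0,0,0],
  ],
  rotation=[
    [0,0,0],
    [0,0,0],
    [0,0,0],
  ],
)

```text
time_s: 15.72
ee_pos: [431.3, 253.5, 162.7]
tcp_rot: [0.001, -0.017, 1.0, 0.0]
ft_force: [-0.8, -0.8, -3.1]
opening: 54.2
grip_force: 35.0
```

```bash
python3 f.py 431.5 253.5 90 2; python3 c.py w5 mat shaker_c
```

```text
15.7167 [431.26322248 253.45113586 162.70916861] [-0.84527289 -0.82618958 -3.116969  ] 54.2422861309731
dp [-6.000e-04 -1.000e-04  3.635e-01] rot [ 0.001   0.0022 -0.0014]
15.7167 [431.26322248 253.45113586 162.70916861] 54.2422861309731
mat 0.61 [283. 190.] [430.5 253.6]
```

View pics/w5.png

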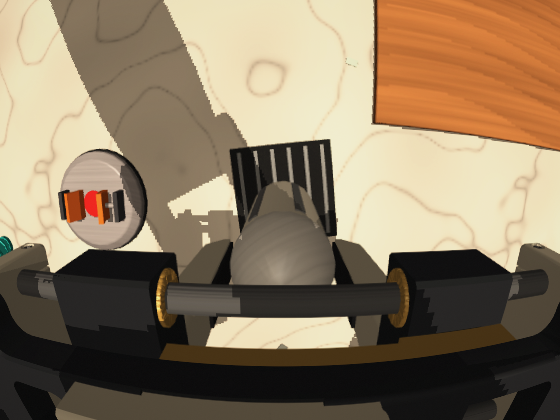

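The shaker hangs upright over the mat (mat centred near (283,190)). I'll lower it until contact.

Call:
jog_arm(
  claw=[0.1,0.1,0.1,0.1,0.1],
  dp=[
    [0,0,0.12],
    [0,0,0.24],
    [0,0,0.32],
    [0,0,0.355],
    [0,0,0.36],
  ],
  rotation=[
    [0,0,0],
    [0,0,0],
    [0,0,0],
    [0,0,0],
    [0,0,0],
  ],
)

```text
time_s: 16.28
ee_pos: [430.7, 253.4, 88.7]
tcp_rot: [-0.0, -0.017, 1.0, -0.0]
ft_force: [-0.1, -0.0, -3.3]
opening: 53.6
grip_force: 35.0
```

Call:
jog_arm(
  claw=[0.1,0.1,0.1,0.1],
  dp=[
    [0,0,0.005],
    [0,0,0.008],
    [0,0,0.008],
    [0,0,0.008],
  ],
  rotation=[
    [0,0,0],
    [0,0,0],
    [0,0,0],
    [0,0,0],
  ],
)

```text
time_s: 16.62
ee_pos: [431.0, 253.6, 87.9]
tcp_rot: [0.0, -0.017, 1.0, 0.0]
ft_force: [0.1, 0.5, -2.7]
opening: 53.9
grip_force: 35.0
```

Call:
jog_arm(
  claw=[0.1,0.1,0.1,0.1],
  dp=[
    [0,0,0.004],
    [0,0,0.008],
    [0,0,0.008],
    [0,0,0.008],
  ],
  rotation=[
    [0,0,0],
    [0,0,0],
    [0,0,0],
    [0,0,0],
  ],
)

```text
time_s: 16.95
ee_pos: [431.5, 253.8, 87.8]
tcp_rot: [0.001, -0.017, 1.0, 0.0]
ft_force: [-4.4, -2.7, 13.4]
opening: 53.7
grip_force: 35.0
```

Call:
jog_arm(
  claw=[-0.42,-0.42,-0.42,-0.42,-0.42],
  dp=[
    [0,0,-0.005],
    [0,0,-0.005],
    [0,0,-0.005],
    [0,0,-0.005],
    [0,0,-0.005],
  ],
  rotation=[
    [0,0,0],
    [0,0,0],
    [0,0,0],
    [0,0,0],
    [0,0,0],
  ],
)

```text
time_s: 17.37
ee_pos: [430.7, 253.5, 86.7]
tcp_rot: [-0.0, -0.017, 1.0, -0.0]
ft_force: [0.1, 0.8, -0.2]
opening: 65.9
grip_force: 0.0
```

Call:
jog_arm(
  claw=[-0.42,-0.42,-0.42,-0.42,-0.42],
  dp=[
    [0,0,-0.15],
    [0,0,-0.35],
    [0,0,-0.55],
    [0,0,-0.75],
    [0,0,-0.95],
  ],
  rotation=[
    [0,0,0],
    [0,0,0],
    [0,0,0],
    [0,0,0],
    [0,0,0],
  ],
)

```text
time_s: 17.78
ee_pos: [430.3, 253.3, 278.7]
tcp_rot: [-0.0, -0.017, 1.0, 0.0]
ft_force: [0.7, 0.4, -1.4]
opening: 66.2
grip_force: 0.0
```

Call:
jog_arm(
  claw=[-0.2,-0.2,-0.2,-0.2,-0.2],
  dp=[
    [-0.1,-0.13,0],
    [-0.2,-0.26,0],
    [-0.3,-0.4,0],
    [-0.4,-0.54,0],
    [-0.475,-0.65,0],
  ],
  rotation=[
    [0,0,0],
    [0,0,0],
    [0,0,0],
    [0,0,0],
    [0,0,0],
  ],
)

```text
time_s: 18.2
ee_pos: [531.3, 124.9, 276.5]
tcp_rot: [-0.0, -0.017, 1.0, -0.0]
ft_force: [0.2, 1.2, -0.8]
opening: 55.7
grip_force: 0.0
```

Call:
jog_arm(
  claw=[-0.2,-0.2,-0.2,-0.2,-0.2],
  dp=[
    [-0.1,-0.13,0],
    [-0.2,-0.26,0],
    [-0.35,-0.48,0],
    [-0.475,-0.65,0],
    [-0.475,-0.65,0],
  ],
  rotation=[
    [0,0,0],
    [0,0,0],
    [0,0,0],
    [0,0,0],
    [0,0,0],
  ],
)

```text
time_s: 18.62
ee_pos: [631.6, -3.9, 275.4]
tcp_rot: [-0.001, -0.016, 1.0, -0.0]
ft_force: [-0.7, -0.1, 0.3]
opening: 56.0
grip_force: 0.0
```

Call:
jog_arm(
  claw=[0.0,0.0,0.0],
  dp=[
    [0,0,0],
    [0,0,0],
    [0,0,0],
  ],
  rotation=[
    [0,0,0],
    [0,0,0],
    [0,0,0],
  ],
)

```text
time_s: 18.87
ee_pos: [629.1, 1.0, 276.8]
tcp_rot: [-0.0, -0.017, 1.0, 0.0]
ft_force: [-0.3, -0.1, 1.0]
opening: 46.8
grip_force: 0.0
```

```bash
cat > g.py <<'E'
from d0 import *
im=manip.capture("wrist");hs=cv2.cvtColor(im,cv2.COLOR_RGB2HSV);H,S,V=cv2.split(hs)
m=((H>20)&(H<32)&(S>150)&(V>90));m[:120]=0;P=atz("wrist",cont(m),9)[:,:2];print("coaster",circ(P),P.min(0),P.max(0))
m=((H>95)&(H<130)&(S>100));m[:120]=0;P=atz("wrist",cont(m),9)[:,:2];print("pad",cv2.minAreaRect(P.astype(np.float32)))
E
python3 f.py 630 0 290 2; python3 c.py w6; python3 g.py
python3 -c "
import cv2
m=cv2.imread('pics/w6.png');cv2.imwrite('pics/c6.png',cv2.resize(m[30:280,180:400],None,fx=2.4,fy=2.4,interpolation=3))"
```

```text
18.8667 [629.13840352   0.95033238 276.78929083] [-0.27879397 -0.05401178  0.97362523] 46.790005283873384
dp [-0.0041 -0.0049 -0.0661] rot [ 0.0003 -0.0001 -0.0002]
18.8667 [629.13840352   0.95033238 276.78929083] 46.790005283873384
jug_c 0.97 [64. 51.] [ 442.8 -305.7]
shaker_c 0.63 [475.  53.] [433.2 253.3]
spring_red_c 0.76 [282. 231.] [694.9   1.8]
spring_white_c 0.89 [130. 247.] [ 728.8 -219.6]
spring_white_c 0.7 [240. 232.] [699.  -54.7]
spring_white_c 0.62 [153. 103.] [ 525.4 -175.6]
spring_black_c 0.55 [328. 228.] [688.6  63.7]
jug_home 0.66 [315. 174.] [623.6  47.1]
shaker_home 0.67 [251. 172.] [623.5 -45.2]
mat 0.78 [448.  59.] [426.6 252.5]
base 0.83 [310.  53.] [445.8  32.9]
coaster (array([622.89641932,  47.75985006]), np.float64(35.35599387022934)) [583.88352246  20.735022  ] [661.25654589  81.3951634 ]
pad ((624.8382568359375, -47.2475471496582), (75.26834106445312, 75.00077819824219), 1.8088467121124268)
```

View pics/c6.png

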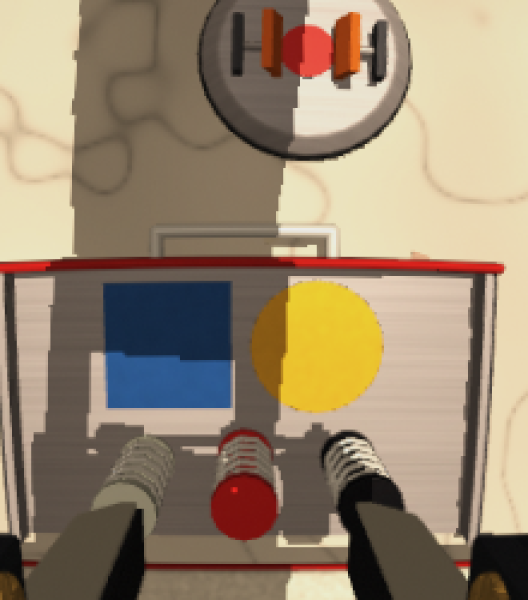

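The crop shows the red-capped spring at (244,507), between white (130,470) and black (365,470). The blue pad at (168,345) and the yellow coaster at (317,346) are empty. Jug and shaker both stand aside. I'll approach above the red spring.

Call:
jog_arm(
  claw=[0.06,0.06,0.06,0.06,0.06],
  dp=[
    [-0.12,0,0.1],
    [-0.24,0,0.25],
    [-0.317,0,0.4],
    [-0.317,0,0.55],
    [-0.317,0,0.66],
  ],
  rotation=[
    [0,0,0],
    [0,0,0],
    [0,0,0],
    [0,0,0],
    [0,0,0],
  ],
)

```text
time_s: 19.88
ee_pos: [692.7, 2.3, 141.1]
tcp_rot: [-0.001, -0.017, 1.0, 0.0]
ft_force: [-0.3, -0.1, -0.7]
opening: 43.5
grip_force: 0.0
```

Call:
jog_arm(
  claw=[0.06,0.06,0.06],
  dp=[
    [0,0,0],
    [0,0,0],
    [0,0,0],
  ],
  rotation=[
    [0,0,0],
    [0,0,0],
    [0,0,0],
  ],
)

```text
time_s: 20.13
ee_pos: [693.5, 2.3, 146.9]
tcp_rot: [0.001, -0.017, 1.0, -0.0]
ft_force: [0.5, 1.0, 0.7]
opening: 43.6
grip_force: 0.0
```

```bash
python3 f.py 692.5 1.2 55 2; python3 c.py w7 spring_red_c
python3 -c "
import cv2
m=cv2.imread('pics/w7.png');cv2.imwrite('pics/c7.png',cv2.resize(m[120:300,160:400],None,fx=3,fy=3,interpolation=3))"
```

```text
20.1333 [693.47542878   2.29783778 146.90312753] [0.47093379 1.03128112 0.67798392] 43.56537941708374
dp [ 0.006  -0.0053  0.4595] rot [-0.0002  0.0026 -0.0008]
20.1333 [693.47542878   2.29783778 146.90312753] 43.56537941708374
spring_red_c 0.84 [283. 200.] [689.7   1.8]
```

View pics/c7.png

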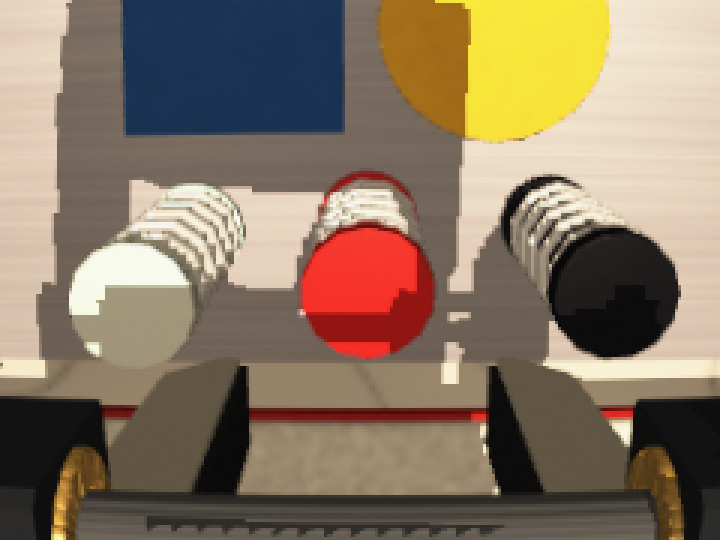

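The crop shows the red cap at (367,290), centred between the fingertips at 248 and 488. White (132,305) and black (615,293) are clear on either side. I'll descend.

Call:
jog_arm(
  claw=[0.06,0.06,0.06,0.06,0.06],
  dp=[
    [0.006,0,0.08],
    [0.006,0,0.17],
    [0.006,0,0.26],
    [0.006,0,0.35],
    [0.006,0,0.43],
  ],
  rotation=[
    [0,0,0],
    [0,0,0],
    [0,0,0],
    [0,0,0],
    [0,0,0],
  ],
)

```text
time_s: 20.65
ee_pos: [692.2, 2.3, 59.5]
tcp_rot: [0.001, -0.017, 1.0, -0.0]
ft_force: [0.5, -0.5, 0.8]
opening: 43.7
grip_force: 0.0
```

Call:
jog_arm(
  claw=[0.06,0.06,0.06],
  dp=[
    [0,0,0.02],
    [0,0,0.02],
    [0,0,0.02],
  ],
  rotation=[
    [0,0,0],
    [0,0,0],
    [0,0,0],
  ],
)

```text
time_s: 20.9
ee_pos: [692.3, 2.3, 56.4]
tcp_rot: [0.001, -0.017, 1.0, -0.0]
ft_force: [0.2, 0.3, 0.1]
opening: 43.7
grip_force: 0.0
```

Call:
jog_arm(
  claw=[0.4,0.4,0.4,0.4,0.4],
  dp=[
    [0,0,0],
    [0,0,0],
    [0,0,0],
    [0,0,0],
    [0,0,0],
  ],
  rotation=[
    [0,0,0],
    [0,0,0],
    [0,0,0],
    [0,0,0],
    [0,0,0],
  ],
  grip_force=30,
)

```text
time_s: 21.32
ee_pos: [692.4, 2.3, 56.2]
tcp_rot: [0.001, -0.017, 1.0, -0.0]
ft_force: [-0.2, 0.3, 6.1]
opening: 33.5
grip_force: 30.0
```

Call:
jog_arm(
  claw=[0.4,0.4,0.4,0.4,0.4],
  dp=[
    [0,0,-0.05],
    [0,0,-0.15],
    [0,0,-0.3],
    [0,0,-0.45],
    [0,0,-0.6],
  ],
  rotation=[
    [0,0,0],
    [0,0,0],
    [0,0,0],
    [0,0,0],
    [0,0,0],
  ],
  grip_force=45,
)

```text
time_s: 21.73
ee_pos: [691.3, 2.3, 176.7]
tcp_rot: [-0.0, -0.017, 1.0, 0.0]
ft_force: [0.9, 0.3, -1.2]
opening: 33.6
grip_force: 45.0
```

Call:
jog_arm(
  claw=[0.4,0.4,0.4,0.4,0.4],
  dp=[
    [0.1,0,0],
    [0.26,0.05,0],
    [0.42,0.1,0],
    [0.58,0.15,0],
    [0.74,0.17,0],
  ],
  rotation=[
    [0,0,0],
    [0,0,0],
    [0,0,0],
    [0,0,0],
    [0,0,0],
  ],
)

```text
time_s: 22.15
ee_pos: [541.0, 31.9, 175.1]
tcp_rot: [0.0, -0.017, 1.0, 0.0]
ft_force: [-0.1, -0.8, -0.5]
opening: 33.6
grip_force: 45.0
```

Call:
jog_arm(
  claw=[0.4,0.4,0.4,0.4,0.4],
  dp=[
    [0.15,0,0],
    [0.3,0,0],
    [0.42,0,0],
    [0.47,0,0],
    [0.473,0,0],
  ],
  rotation=[
    [0,0,0],
    [0,0,0],
    [0,0,0],
    [0,0,0],
    [0,0,0],
  ],
)

```text
time_s: 22.57
ee_pos: [447.1, 27.9, 175.9]
tcp_rot: [0.001, -0.017, 1.0, -0.0]
ft_force: [0.6, -0.3, -1.0]
opening: 33.2
grip_force: 45.0
```

Call:
jog_arm(
  claw=[0.4,0.4,0.4,0.4],
  dp=[
    [0,0,0.1],
    [0,0,0.2],
    [0,0,0.2],
    [0,0,0.2],
  ],
  rotation=[
    [0,0,0],
    [0,0,0],
    [0,0,0],
    [0,0,0],
  ],
)

```text
time_s: 22.9
ee_pos: [448.3, 27.9, 134.6]
tcp_rot: [-0.001, -0.017, 1.0, 0.0]
ft_force: [0.3, 0.4, -0.7]
opening: 33.2
grip_force: 45.0
```

```bash
python3 f.py 448.7 27.8 100 2; python3 c.py w8 base
python3 -c "
import cv2
m=cv2.imread('pics/w8.png');cv2.imwrite('pics/c8.png',cv2.resize(m[110:300,160:400],None,fx=3,fy=3,interpolation=3))"
```

```text
22.9 [448.32504461  27.93298876 134.55091665] [ 0.34332694  0.38916098 -0.67355514] 33.19835765010583
dp [-0.0022 -0.0007  0.1728] rot [ 0.0001 -0.0022 -0.0009]
22.9 [448.32504461  27.93298876 134.55091665] 33.19835765010583
base 0.82 [287. 194.] [447.7  31.6]
```

View pics/c8.png

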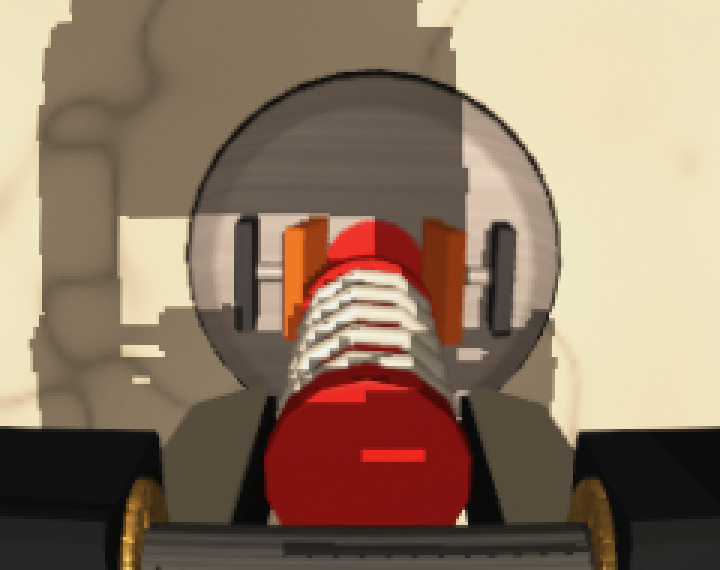

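The crop shows the spring (bottom near (371,280), cap (368,450)) between the orange jaws, whose midline is near column 374. It needs about 1.5 mm more in +y before I push down.

Call:
jog_arm(
  claw=[0.4,0.4,0.4,0.4],
  dp=[
    [-0.002,0.007,0.06],
    [-0.002,0.007,0.12],
    [-0.002,0.007,0.16],
    [-0.002,0.007,0.16],
  ],
  rotation=[
    [0,0,0],
    [0,0,0],
    [0,0,0],
    [0,0,0],
  ],
)

```text
time_s: 23.33
ee_pos: [447.5, 29.4, 100.3]
tcp_rot: [-0.002, -0.017, 1.0, 0.0]
ft_force: [0.4, -0.2, -2.0]
opening: 33.3
grip_force: 45.0
```

Call:
jog_arm(
  claw=[0.4,0.4,0.4,0.4],
  dp=[
    [0,0,0.03],
    [0,0,0.06],
    [0,0,0.08],
    [0,0,0.08],
  ],
  rotation=[
    [0,0,0],
    [0,0,0],
    [0,0,0],
    [0,0,0],
  ],
)

```text
time_s: 23.67
ee_pos: [448.1, 29.4, 85.8]
tcp_rot: [-0.0, -0.017, 1.0, 0.0]
ft_force: [-0.1, 1.0, -1.8]
opening: 32.8
grip_force: 45.0
```

Call:
jog_arm(
  claw=[0.4,0.4,0.4,0.4],
  dp=[
    [0,0,0.02],
    [0,0,0.04],
    [0,0,0.05],
    [0,0,0.05],
  ],
  rotation=[
    [0,0,0],
    [0,0,0],
    [0,0,0],
    [0,0,0],
  ],
)

```text
time_s: 24.0
ee_pos: [448.3, 29.4, 76.2]
tcp_rot: [-0.0, -0.017, 1.0, 0.0]
ft_force: [-0.2, 0.2, -3.2]
opening: 33.2
grip_force: 45.0
```

Call:
jog_arm(
  claw=[0.4,0.4,0.4,0.4],
  dp=[
    [0,0,0.015],
    [0,0,0.025],
    [0,0,0.025],
    [0,0,0.025],
  ],
  rotation=[
    [0,0,0],
    [0,0,0],
    [0,0,0],
    [0,0,0],
  ],
)

```text
time_s: 24.33
ee_pos: [448.3, 29.4, 71.5]
tcp_rot: [-0.0, -0.017, 1.0, -0.0]
ft_force: [0.3, 0.1, -3.9]
opening: 33.2
grip_force: 45.0
```

Call:
jog_arm(
  claw=[0.4,0.4,0.4,0.4],
  dp=[
    [0,0,0.005],
    [0,0,0.01],
    [0,0,0.01],
    [0,0,0.01],
  ],
  rotation=[
    [0,0,0],
    [0,0,0],
    [0,0,0],
    [0,0,0],
  ],
)

```text
time_s: 24.67
ee_pos: [448.7, 29.4, 70.2]
tcp_rot: [0.0, -0.017, 1.0, -0.0]
ft_force: [-0.6, 0.1, 5.6]
opening: 33.1
grip_force: 45.0
```

```bash
python3 f.py 448.7 29.4 70 2; python3 c.py w9 base
python3 -c "
import cv2
m=cv2.imread('pics/w9.png');cv2.imwrite('pics/c9.png',cv2.resize(m[110:300,160:400],None,fx=3,fy=3,interpolation=3))"
```

```text
24.6667 [448.69066519  29.37538817  70.23925942] [-0.64195717  0.12162234  5.58991243] 33.06645672997159
dp [-0.0001  0.0001  0.0012] rot [-0.      0.0009 -0.0007]
24.6667 [448.69066519  29.37538817  70.23925942] 33.06645672997159
base 0.78 [283. 205.] [444.5  29.1]
```

View pics/c9.png

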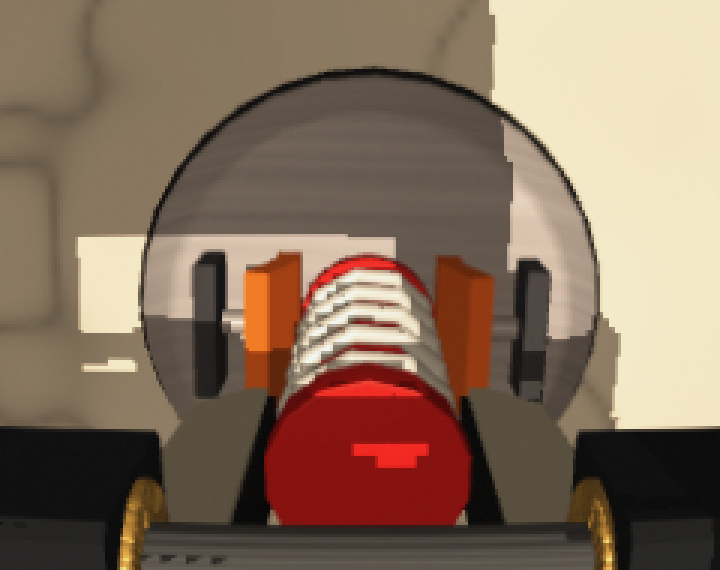

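The spring stands between the jaws (jaw midline column 370, spring 370) with contact at the expected height. A small extra push, then I'll release.

Call:
jog_arm(
  claw=[0.4,0.4,0.4,0.4],
  dp=[
    [0,0,0.004],
    [0,0,0.004],
    [0,0,0.004],
    [0,0,0.004],
  ],
  rotation=[
    [0,0,0],
    [0,0,0],
    [0,0,0],
    [0,0,0],
  ],
)

```text
time_s: 25.1
ee_pos: [449.0, 29.4, 70.2]
tcp_rot: [0.001, -0.017, 1.0, -0.0]
ft_force: [-2.7, 0.5, 13.7]
opening: 33.2
grip_force: 45.0
```

Call:
jog_arm(
  claw=[-0.1,-0.1,-0.1,-0.1,-0.1],
  dp=[
    [0,0,0],
    [0,0,0],
    [0,0,0],
    [0,0,0],
    [0,0,0],
  ],
  rotation=[
    [0,0,0],
    [0,0,0],
    [0,0,0],
    [0,0,0],
    [0,0,0],
  ],
)

```text
time_s: 25.52
ee_pos: [448.3, 29.4, 68.7]
tcp_rot: [-0.0, -0.017, 1.0, 0.0]
ft_force: [0.7, 0.0, 1.4]
opening: 50.7
grip_force: 0.0
```

Call:
jog_arm(
  claw=[-0.1,-0.1,-0.1,-0.1,-0.1],
  dp=[
    [0,0,-0.1],
    [0,0,-0.3],
    [0,0,-0.5],
    [0,0,-0.7],
    [0,0,-0.9],
  ],
  rotation=[
    [0,0,0],
    [0,0,0],
    [0,0,0],
    [0,0,0],
    [0,0,0],
  ],
)

```text
time_s: 25.93
ee_pos: [448.0, 29.4, 250.8]
tcp_rot: [-0.0, -0.017, 1.0, 0.0]
ft_force: [1.0, 0.1, 0.5]
opening: 51.1
grip_force: 0.0
```

Call:
jog_arm(
  claw=[-0.42,-0.42,-0.42],
  dp=[
    [0,0,0],
    [0,0,0],
    [0,0,0],
  ],
  rotation=[
    [0,0,0],
    [0,0,0],
    [0,0,0],
  ],
)

```text
time_s: 26.18
ee_pos: [448.4, 29.4, 248.3]
tcp_rot: [-0.0, -0.017, 1.0, 0.0]
ft_force: [0.2, -0.2, -0.7]
opening: 64.3
grip_force: 0.0
```

```bash
python3 f.py 431.5 253.5 250 2; python3 c.py w10 base spring_red_c shaker_c jug_c
python3 - <<'E'
from h import *
im=manip.capture("wrist");hs=cv2.cvtColor(im,cv2.COLOR_RGB2HSV);H,S,V=cv2.split(hs)
m=(((H<5)|(H>174))&(S>150)).astype(np.uint8);N,l,st,ce=cv2.connectedComponentsWithStats(m)
for k in range(1,N):
    if st[k,4]>150: print(st[k],ce[k],atz("wrist",ce[k],120)[0])
E
```

```text
26.1833 [448.35231626  29.37219834 248.25760643] [ 0.20323333 -0.24647961 -0.6981533 ] 64.30363467265637
dp [ 0.0457  1.1229 -0.0086] rot [ 0.     -0.0008 -0.0007]
26.1833 [448.35231626  29.37219834 248.25760643] 64.30363467265637
base 0.8 [285. 177.] [443.9  32.4]
spring_red_c 0.68 [282. 186.] [447.9  28.6]
shaker_c 0.85 [460. 186.] [433.1 250.6]
jug_c 0.85 [ 41. 182.] [ 441.2 -298.1]
[266 180  33  34 866] [281.98036952 196.30138568] [447.66347558  28.14469756 120.        ]
[157 262  20  11 157] [165.52866242 266.52866242] [ 531.79709419 -100.49327836  120.        ]
[ 221  263  124   13 1327] [282.21175584 269.14920874] [527.55492295  31.04583699 120.        ]
```

The spring's cap and body both measure about (448,28.5), so it is upright and centred. Now I'll bring the shaker back.

Call:
jog_arm(
  claw=[-0.42,-0.42,-0.42,-0.42,-0.42],
  dp=[
    [0,0.12,0],
    [0.01,0.26,0],
    [0.02,0.4,0],
    [0.03,0.55,0],
    [0.03,0.7,0],
  ],
  rotation=[
    [0,0,0],
    [0,0,0],
    [0,0,0],
    [0,0,0],
    [0,0,0],
  ],
)

```text
time_s: 26.9
ee_pos: [437.1, 170.3, 248.8]
tcp_rot: [-0.0, -0.017, 1.0, -0.0]
ft_force: [0.0, -0.1, -0.0]
opening: 65.4
grip_force: 0.0
```

Call:
jog_arm(
  claw=[-0.42,-0.42,-0.42,-0.42,-0.42],
  dp=[
    [0.016,0.15,0],
    [0.016,0.3,0],
    [0.016,0.423,0],
    [0.016,0.423,0],
    [0.016,0.423,0],
  ],
  rotation=[
    [0,0,0],
    [0,0,0],
    [0,0,0],
    [0,0,0],
    [0,0,0],
  ],
)

```text
time_s: 27.32
ee_pos: [431.2, 254.3, 248.3]
tcp_rot: [-0.001, -0.018, 1.0, -0.0]
ft_force: [0.3, -0.5, -0.8]
opening: 66.0
grip_force: 0.0
```

```bash
python3 f.py 431.2 253.5 88 2; python3 c.py w11 shaker_c mat
```

```text
27.3167 [431.2145394  254.27119239 248.2875912 ] [ 0.2797321  -0.46918629 -0.76640187] 66.01210559842728
dp [-7.000e-04 -3.300e-03  8.014e-01] rot [-0.0008 -0.0014  0.0019]
27.3167 [431.2145394  254.27119239 248.2875912 ] 66.01210559842728
```

Call:
jog_arm(
  claw=[-0.42,-0.42,-0.42,-0.42,-0.42],
  dp=[
    [0,-0.003,0.15],
    [0,-0.003,0.3],
    [0,-0.003,0.5],
    [0,-0.003,0.7],
    [0,-0.003,0.79],
  ],
  rotation=[
    [0,0,0],
    [0,0,0],
    [0,0,0],
    [0,0,0],
    [0,0,0],
  ],
)

```text
time_s: 27.88
ee_pos: [430.1, 251.0, 86.1]
tcp_rot: [-0.002, -0.016, 1.0, -0.001]
ft_force: [0.6, -2.0, -0.7]
opening: 66.1
grip_force: 0.0
```

Call:
jog_arm(
  claw=[-0.42,-0.42],
  dp=[
    [0,0,0],
    [0,0,0],
  ],
  rotation=[
    [0,0,0],
    [0,0,0],
  ],
)

```text
time_s: 28.05
ee_pos: [431.6, 252.1, 91.2]
tcp_rot: [-0.0, -0.017, 1.0, -0.0]
ft_force: [-0.6, 0.2, 0.5]
opening: 65.4
grip_force: 0.0
```

Call:
jog_arm(
  claw=[0.1,0.1,0.1,0.1,0.1],
  dp=[
    [0,0,0],
    [0,0,0],
    [0,0,0],
    [0,0,0],
    [0,0,0],
  ],
  rotation=[
    [0,0,0],
    [0,0,0],
    [0,0,0],
    [0,0,0],
    [0,0,0],
  ],
  grip_force=35,
)

```text
time_s: 28.47
ee_pos: [432.5, 253.4, 93.0]
tcp_rot: [0.001, -0.017, 1.0, 0.001]
ft_force: [0.1, 0.9, 7.8]
opening: 53.8
grip_force: 35.0
```

Call:
jog_arm(
  claw=[0.1,0.1,0.1,0.1,0.1],
  dp=[
    [0,0,-0.06],
    [0,0,-0.2],
    [0,0,-0.4],
    [0,0,-0.58],
    [0,0,-0.75],
  ],
  rotation=[
    [0,0,0],
    [0,0,0],
    [0,0,0],
    [0,0,0],
    [0,0,0],
  ],
)

```text
time_s: 28.88
ee_pos: [431.2, 252.8, 244.2]
tcp_rot: [0.0, -0.017, 1.0, 0.0]
ft_force: [0.1, -0.5, -3.2]
opening: 53.8
grip_force: 35.0
```

Call:
jog_arm(
  claw=[0.1,0.1,0.1,0.1,0.1],
  dp=[
    [-0.1,-0.02,0],
    [-0.28,-0.1,0],
    [-0.45,-0.2,0],
    [-0.62,-0.3,0],
    [-0.75,-0.45,0],
  ],
  rotation=[
    [0,0,0],
    [0,0,0],
    [0,0,0],
    [0,0,0],
    [0,0,0],
  ],
)

```text
time_s: 29.3
ee_pos: [586.4, 167.8, 241.5]
tcp_rot: [0.0, -0.018, 1.0, 0.0]
ft_force: [-0.1, 0.4, -3.5]
opening: 54.1
grip_force: 35.0
```

Call:
jog_arm(
  claw=[0.1,0.1,0.1,0.1,0.1],
  dp=[
    [-0.06,-0.18,0],
    [-0.11,-0.36,0],
    [-0.15,-0.54,0],
    [-0.168,-0.72,0],
    [-0.168,-0.86,0],
  ],
  rotation=[
    [0,0,0],
    [0,0,0],
    [0,0,0],
    [0,0,0],
    [0,0,0],
  ],
)

```text
time_s: 29.72
ee_pos: [624.3, -5.3, 241.6]
tcp_rot: [-0.0, -0.017, 1.0, -0.0]
ft_force: [-0.1, -0.3, -2.9]
opening: 53.6
grip_force: 35.0
```

Call:
jog_arm(
  claw=[0.1,0.1,0.1,0.1,0.1],
  dp=[
    [0,-0.12,0],
    [0,-0.228,0.05],
    [0,-0.228,0.15],
    [0,-0.228,0.2],
    [0,-0.228,0.2],
  ],
  rotation=[
    [0,0,0],
    [0,0,0],
    [0,0,0],
    [0,0,0],
    [0,0,0],
  ],
)

```text
time_s: 30.13
ee_pos: [624.7, -48.1, 198.9]
tcp_rot: [-0.002, -0.017, 1.0, 0.0]
ft_force: [0.0, -0.0, -3.8]
opening: 53.7
grip_force: 35.0
```

Call:
jog_arm(
  claw=[0.1,0.1],
  dp=[
    [0,0,0],
    [0,0,0],
  ],
  rotation=[
    [0,0,0],
    [0,0,0],
  ],
)

```text
time_s: 30.3
ee_pos: [625.9, -47.6, 202.3]
tcp_rot: [0.001, -0.018, 1.0, -0.0]
ft_force: [-0.3, 0.2, -3.0]
opening: 53.3
grip_force: 35.0
```

```bash
python3 f.py 625.3 -47.5 95 2; python3 c.py w12 shaker_home jug_home; python3 g.py
```

```text
30.3 [625.87319872 -47.55979743 202.31034361] [-0.26483983  0.20312964 -2.97990506] 53.3468103481782
dp [3.400e-03 5.000e-04 5.365e-01] rot [-0.0002  0.0014  0.0004]
30.3 [625.87319872 -47.55979743 202.31034361] 53.3468103481782
shaker_home 0.56 [283. 186.] [626.8 -47.9]
jug_home 0.6 [359. 186.] [623.2  46.6]
coaster (array([622.6707476 ,  42.03947683]), np.float64(38.879072690223026)) [583.78239079   2.8428051 ] [661.7526652  81.1885176]
pad ((615.4745483398438, -47.7825927734375), (57.306602478027344, 75.27030181884766), 1.6131373643875122)
```

View pics/w12.png

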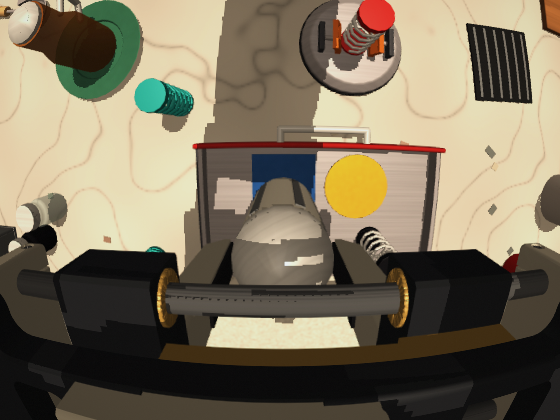

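The wrist view shows the shaker hanging over the blue pad (283,180), the red spring upright on the base at (372,20), and the jug on the saucer. I'll lower the shaker.

Call:
jog_arm(
  claw=[0.1,0.1,0.1,0.1,0.1],
  dp=[
    [0.003,0,0.14],
    [0.003,0,0.3],
    [0.003,0,0.42],
    [0.003,0,0.5],
    [0.003,0,0.505],
  ],
  rotation=[
    [0,0,0],
    [0,0,0],
    [0,0,0],
    [0,0,0],
    [0,0,0],
  ],
)

```text
time_s: 30.92
ee_pos: [623.8, -47.8, 97.0]
tcp_rot: [-0.002, -0.017, 1.0, 0.0]
ft_force: [-1.3, -0.2, -4.0]
opening: 54.2
grip_force: 35.0
```

Call:
jog_arm(
  claw=[0.1,0.1,0.1,0.1],
  dp=[
    [0,0,0.005],
    [0,0,0.008],
    [0,0,0.008],
    [0,0,0.008],
  ],
  rotation=[
    [0,0,0],
    [0,0,0],
    [0,0,0],
    [0,0,0],
  ],
)

```text
time_s: 31.25
ee_pos: [625.5, -48.3, 99.6]
tcp_rot: [0.001, -0.017, 1.0, -0.0]
ft_force: [0.2, -0.3, -3.9]
opening: 53.8
grip_force: 35.0
```

Call:
jog_arm(
  claw=[0.1,0.1,0.1,0.1],
  dp=[
    [0,0,0.005],
    [0,0,0.008],
    [0,0,0.008],
    [0,0,0.008],
  ],
  rotation=[
    [0,0,0],
    [0,0,0],
    [0,0,0],
    [0,0,0],
  ],
)

```text
time_s: 31.58
ee_pos: [625.0, -48.2, 96.8]
tcp_rot: [-0.0, -0.017, 1.0, 0.0]
ft_force: [-1.0, -0.5, -3.9]
opening: 53.8
grip_force: 35.0
```

Call:
jog_arm(
  claw=[0.1,0.1,0.1,0.1],
  dp=[
    [0,0,0.005],
    [0,0,0.008],
    [0,0,0.008],
    [0,0,0.008],
  ],
  rotation=[
    [0,0,0],
    [0,0,0],
    [0,0,0],
    [0,0,0],
  ],
)

```text
time_s: 31.92
ee_pos: [625.3, -48.2, 95.7]
tcp_rot: [0.0, -0.017, 1.0, -0.0]
ft_force: [0.5, 1.6, 2.0]
opening: 53.5
grip_force: 35.0
```

Call:
jog_arm(
  claw=[0.1,0.1,0.1,0.1],
  dp=[
    [0,0,0.005],
    [0,0,0.008],
    [0,0,0.008],
    [0,0,0.008],
  ],
  rotation=[
    [0,0,0],
    [0,0,0],
    [0,0,0],
    [0,0,0],
  ],
)

```text
time_s: 32.25
ee_pos: [625.8, -48.2, 95.6]
tcp_rot: [0.001, -0.017, 1.0, -0.0]
ft_force: [-2.7, 1.6, 14.7]
opening: 53.8
grip_force: 35.0
```

Call:
jog_arm(
  claw=[-0.42,-0.42,-0.42,-0.42,-0.42],
  dp=[
    [0,0,-0.006],
    [0,0,-0.006],
    [0,0,-0.006],
    [0,0,-0.006],
    [0,0,-0.006],
  ],
  rotation=[
    [0,0,0],
    [0,0,0],
    [0,0,0],
    [0,0,0],
    [0,0,0],
  ],
)

```text
time_s: 32.67
ee_pos: [624.9, -48.3, 94.4]
tcp_rot: [-0.0, -0.017, 1.0, 0.0]
ft_force: [0.1, -0.0, 0.1]
opening: 66.0
grip_force: 0.0
```

Call:
jog_arm(
  claw=[-0.42,-0.42,-0.42,-0.42,-0.42],
  dp=[
    [0,0,-0.15],
    [0,0,-0.35],
    [0,0,-0.55],
    [0,0,-0.75],
    [0,0,-0.93],
  ],
  rotation=[
    [0,0,0],
    [0,0,0],
    [0,0,0],
    [0,0,0],
    [0,0,0],
  ],
)

```text
time_s: 33.08
ee_pos: [624.8, -48.2, 283.3]
tcp_rot: [0.0, -0.017, 1.0, -0.0]
ft_force: [0.9, -0.8, -0.4]
opening: 65.5
grip_force: 0.0
```

Call:
jog_arm(
  claw=[-0.42,-0.42,-0.42,-0.42,-0.42],
  dp=[
    [0.1,-0.1,0],
    [0.2,-0.24,0],
    [0.3,-0.38,0],
    [0.4,-0.52,0],
    [0.478,-0.62,0],
  ],
  rotation=[
    [0,0,0],
    [0,0,0],
    [0,0,0],
    [0,0,0],
    [0,0,0],
  ],
)

```text
time_s: 33.5
ee_pos: [532.3, -177.1, 280.7]
tcp_rot: [-0.0, -0.017, 1.0, -0.0]
ft_force: [0.2, -0.3, -0.2]
opening: 65.8
grip_force: 0.0
```

Call:
jog_arm(
  claw=[-0.42,-0.42,-0.42,-0.42,-0.42],
  dp=[
    [0.1,-0.15,0],
    [0.25,-0.32,0],
    [0.4,-0.5,0],
    [0.478,-0.617,0],
    [0.478,-0.617,0],
  ],
  rotation=[
    [0,0,0],
    [0,0,0],
    [0,0,0],
    [0,0,0],
    [0,0,0],
  ],
)

```text
time_s: 33.92
ee_pos: [439.3, -306.1, 280.7]
tcp_rot: [-0.0, -0.015, 1.0, -0.001]
ft_force: [0.9, -0.2, 0.9]
opening: 66.1
grip_force: 0.0
```

Call:
jog_arm(
  claw=[-0.42,-0.42,-0.42],
  dp=[
    [0,0,0],
    [0,0,0],
    [0,0,0],
  ],
  rotation=[
    [0,0,0],
    [0,0,0],
    [0,0,0],
  ],
)

```text
time_s: 34.17
ee_pos: [443.0, -301.3, 280.7]
tcp_rot: [-0.0, -0.018, 1.0, 0.0]
ft_force: [-0.7, -0.2, 0.4]
opening: 66.0
grip_force: 0.0
```

```bash
python3 f.py 443.7 -302.4 118 2; python3 c.py w13 jug_c shaker_c spring_red_c spring_black_c spring_white_c
```

```text
34.1667 [ 442.99404944 -301.28870721  280.65868399] [-0.74415924 -0.23245004  0.35992021] 65.97457278490826
dp [-0.0033 -0.0059  0.8133] rot [ 0.0003 -0.      0.0005]
34.1667 [ 442.99404944 -301.28870721  280.65868399] 65.97457278490826
jug_c 0.92 [282. 183.] [ 439.2 -302.8]
spring_red_c 0.75 [503. 198.] [448.6  42.5]
spring_white_c 0.72 [367. 245.] [ 526.1 -181.2]
```

Call:
jog_arm(
  claw=[-0.42,-0.42,-0.42,-0.42,-0.42],
  dp=[
    [-0.003,-0.006,0.15],
    [-0.003,-0.006,0.3],
    [-0.003,-0.006,0.5],
    [-0.003,-0.006,0.7],
    [-0.003,-0.006,0.8],
  ],
  rotation=[
    [0,0,0],
    [0,0,0],
    [0,0,0],
    [0,0,0],
    [0,0,0],
  ],
)

```text
time_s: 34.88
ee_pos: [441.8, -301.9, 115.9]
tcp_rot: [-0.002, -0.017, 1.0, 0.001]
ft_force: [0.0, -0.2, -1.6]
opening: 66.4
grip_force: 0.0
```

Call:
jog_arm(
  claw=[-0.42,-0.42],
  dp=[
    [0,0,0],
    [0,0,0],
  ],
  rotation=[
    [0,0,0],
    [0,0,0],
  ],
)

```text
time_s: 35.05
ee_pos: [443.0, -302.9, 120.8]
tcp_rot: [-0.0, -0.017, 1.0, 0.0]
ft_force: [0.3, -0.3, 0.3]
opening: 66.0
grip_force: 0.0
```

Call:
jog_arm(
  claw=[0.2,0.2,0.2,0.2,0.2],
  dp=[
    [0,0,0],
    [0,0,0],
    [0,0,0],
    [0,0,0],
    [0,0,0],
  ],
  rotation=[
    [0,0,0],
    [0,0,0],
    [0,0,0],
    [0,0,0],
    [0,0,0],
  ],
  grip_force=35,
)

```text
time_s: 35.47
ee_pos: [443.6, -303.5, 122.3]
tcp_rot: [0.001, -0.017, 1.0, -0.001]
ft_force: [0.5, 0.4, 7.2]
opening: 45.8
grip_force: 35.0
```

Call:
jog_arm(
  claw=[0.2,0.2,0.2,0.2,0.2],
  dp=[
    [0,0,-0.06],
    [0,0,-0.2],
    [0,0,-0.4],
    [0,0,-0.58],
    [0,0,-0.75],
  ],
  rotation=[
    [0,0,0],
    [0,0,0],
    [0,0,0],
    [0,0,0],
    [0,0,0],
  ],
)

```text
time_s: 35.88
ee_pos: [442.7, -303.0, 273.7]
tcp_rot: [0.0, -0.017, 1.0, -0.0]
ft_force: [0.5, 0.7, -3.4]
opening: 46.1
grip_force: 35.0
```

Call:
jog_arm(
  claw=[0.2,0.2,0.2,0.2,0.2],
  dp=[
    [-0.02,0.12,0],
    [-0.05,0.3,0],
    [-0.08,0.48,0],
    [-0.1,0.66,0],
    [-0.1,0.84,0],
  ],
  rotation=[
    [0,0,0],
    [0,0,0],
    [0,0,0],
    [0,0,0],
    [0,0,0],
  ],
)

```text
time_s: 36.3
ee_pos: [457.1, -133.1, 271.4]
tcp_rot: [0.0, -0.017, 1.0, -0.0]
ft_force: [1.1, -0.0, -3.8]
opening: 45.6
grip_force: 35.0
```

Call:
jog_arm(
  claw=[0.2,0.2,0.2,0.2,0.2],
  dp=[
    [-0.01,0.18,0],
    [-0.03,0.36,0],
    [-0.07,0.54,0],
    [-0.12,0.72,0],
    [-0.2,0.85,0],
  ],
  rotation=[
    [0,0,0],
    [0,0,0],
    [0,0,0],
    [0,0,0],
    [0,0,0],
  ],
)

```text
time_s: 36.72
ee_pos: [490.7, 39.3, 272.2]
tcp_rot: [0.001, -0.018, 1.0, 0.0]
ft_force: [0.6, -0.1, -4.1]
opening: 45.9
grip_force: 35.0
```

Call:
jog_arm(
  claw=[0.2,0.2,0.2,0.2,0.2],
  dp=[
    [-0.15,0,0],
    [-0.32,0,0],
    [-0.48,0,0],
    [-0.6,0,0],
    [-0.66,0,0],
  ],
  rotation=[
    [0,0,0],
    [0,0,0],
    [0,0,0],
    [0,0,0],
    [0,0,0],
  ],
)

```text
time_s: 37.13
ee_pos: [625.4, 41.3, 270.3]
tcp_rot: [-0.001, -0.017, 1.0, -0.0]
ft_force: [-0.5, 0.2, -4.3]
opening: 45.2
grip_force: 35.0
```

Call:
jog_arm(
  claw=[0.2,0.2,0.2,0.2],
  dp=[
    [0,0,0.08],
    [0,0,0.2],
    [0,0,0.25],
    [0,0,0.25],
  ],
  rotation=[
    [0,0,0],
    [0,0,0],
    [0,0,0],
    [0,0,0],
  ],
)

```text
time_s: 37.47
ee_pos: [622.4, 41.1, 218.4]
tcp_rot: [-0.002, -0.017, 1.0, -0.0]
ft_force: [-0.7, -1.0, -3.6]
opening: 44.1
grip_force: 68.5
```

```bash
python3 f.py 624 42.7 126 2; python3 c.py w14 jug_home shaker_c; python3 g.py
```

```text
37.4667 [622.35562323  41.1240925  218.38492491] [-0.66525525 -1.00653994 -3.5735606 ] 44.06543374174257
dp [-0.0104  0.0076  0.4619] rot [-0.     -0.0052 -0.0008]
37.4667 [622.35562323  41.1240925  218.38492491] 44.06543374174257
shaker_c 0.72 [198. 197.] [629.2 -50.2]
coaster (array([599.76796552,  68.55723242]), np.float64(9.666638491643564)) [588.45070724  58.82711379] [611.84420156  78.82264202]
pad ((625.2759399414062, -47.15910720825195), (75.45731353759766, 75.63111114501953), 1.89565908908844)
```

View pics/w14.png

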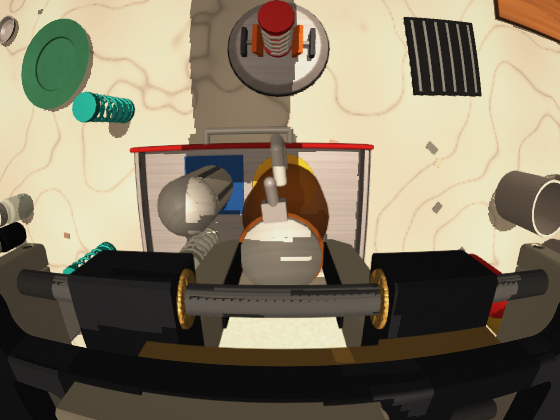

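The jug hangs over the coaster at (284,190) and looks upright, but the opening has drifted to 44 mm, so it may be slipping. I'll lower it at once and watch the force.

Call:
jog_arm(
  claw=[0.2,0.2,0.2,0.2],
  dp=[
    [-0.008,0.007,0.12],
    [-0.008,0.007,0.24],
    [-0.008,0.007,0.32],
    [-0.008,0.007,0.32],
  ],
  rotation=[
    [0,0,0],
    [0,0,0],
    [0,0,0],
    [0,0,0],
  ],
)

```text
time_s: 38.0
ee_pos: [623.9, 42.6, 154.3]
tcp_rot: [-0.002, -0.017, 1.0, -0.0]
ft_force: [-0.0, 0.3, -3.8]
opening: 44.1
grip_force: 40.1
```

Run:
```python
from h import *
s=manip.sense();print(s["ee_pos"],s["opening"],s["grip_force"],s["torque"])
for c in("scene","top"):
    manip.capture(c)
    for r in manip.pinpoint(c,"jug_c")[:2]: print(c,r,"pred no slip",proj(c,[622.5,42.5,154-117+80]),"slip10",proj(c,[622.5,42.5,154-127+80]))
    for r in manip.trace(c,"jug_c")[:1]: print(r["p"],r["box"])
```

```text
[623.89058737  42.60526598 154.26965067] 44.10139249328767 40.11826026602648 [-0.01344476  0.03450953  0.00413723]
scene {'position': [278.9, 232.2], 'p': 0.68} pred no slip [[279.81491166 233.66064756]] slip10 [[279.8429831  235.76539644]]
0.69 [282.7, 236.5, 30.0, 43.4]
top {'position': [261.8, 181.2], 'p': 0.91} pred no slip [[262.35405472 178.90390755]] slip10 [[262.52665841 179.97587503]]
0.89 [260.2, 185.6, 33.0, 34.1]
```

Call:
jog_arm(
  claw=[0.2,0.2,0.2],
  dp=[
    [0,0,0.02],
    [0,0,0.04],
    [0,0,0.04],
  ],
  rotation=[
    [0,0,0],
    [0,0,0],
    [0,0,0],
  ],
)

```text
time_s: 38.55
ee_pos: [624.6, 42.6, 147.9]
tcp_rot: [-0.0, -0.017, 1.0, -0.0]
ft_force: [-0.2, 0.3, -3.9]
opening: 44.7
grip_force: 40.1
```

Call:
jog_arm(
  claw=[0.2,0.2,0.2],
  dp=[
    [0,0,0.015],
    [0,0,0.03],
    [0,0,0.03],
  ],
  rotation=[
    [0,0,0],
    [0,0,0],
    [0,0,0],
  ],
)

```text
time_s: 38.8
ee_pos: [624.7, 42.6, 141.9]
tcp_rot: [-0.0, -0.017, 1.0, -0.0]
ft_force: [-0.1, 0.1, -3.7]
opening: 44.7
grip_force: 40.1
```

Call:
jog_arm(
  claw=[0.2,0.2,0.2],
  dp=[
    [0,0,0.015],
    [0,0,0.03],
    [0,0,0.03],
  ],
  rotation=[
    [0,0,0],
    [0,0,0],
    [0,0,0],
  ],
)

```text
time_s: 39.05
ee_pos: [624.7, 42.6, 136.0]
tcp_rot: [-0.0, -0.017, 1.0, -0.0]
ft_force: [-0.6, 0.1, -3.7]
opening: 44.3
grip_force: 40.1
```

Call:
jog_arm(
  claw=[0.2,0.2,0.2],
  dp=[
    [0,0,0.01],
    [0,0,0.02],
    [0,0,0.02],
  ],
  rotation=[
    [0,0,0],
    [0,0,0],
    [0,0,0],
  ],
)

```text
time_s: 39.3
ee_pos: [624.8, 42.6, 132.3]
tcp_rot: [-0.0, -0.017, 1.0, 0.0]
ft_force: [-0.3, -0.2, -3.6]
opening: 44.6
grip_force: 40.1
```

Call:
jog_arm(
  claw=[0.2,0.2,0.2],
  dp=[
    [0,0,0.01],
    [0,0,0.015],
    [0,0,0.015],
  ],
  rotation=[
    [0,0,0],
    [0,0,0],
    [0,0,0],
  ],
)

```text
time_s: 39.55
ee_pos: [624.8, 42.7, 129.5]
tcp_rot: [-0.0, -0.017, 1.0, 0.0]
ft_force: [-0.0, -0.2, -3.4]
opening: 44.4
grip_force: 40.2
```

Call:
jog_arm(
  claw=[0.2,0.2,0.2],
  dp=[
    [0,0,0.008],
    [0,0,0.01],
    [0,0,0.01],
  ],
  rotation=[
    [0,0,0],
    [0,0,0],
    [0,0,0],
  ],
)

```text
time_s: 39.8
ee_pos: [625.2, 42.6, 128.3]
tcp_rot: [0.0, -0.017, 1.0, -0.0]
ft_force: [-0.1, 0.9, 1.7]
opening: 43.9
grip_force: 41.0
```

Call:
jog_arm(
  claw=[0.2,0.2,0.2],
  dp=[
    [0,0,0.008],
    [0,0,0.01],
    [0,0,0.01],
  ],
  rotation=[
    [0,0,0],
    [0,0,0],
    [0,0,0],
  ],
)

```text
time_s: 40.05
ee_pos: [625.9, 42.7, 128.1]
tcp_rot: [0.002, -0.017, 1.0, 0.0]
ft_force: [-0.9, 0.9, 13.7]
opening: 44.7
grip_force: 42.9
```

Call:
jog_arm(
  claw=[0.2,0.2,0.2],
  dp=[
    [0,0,0.005],
    [0,0,0.007],
    [0,0,0.007],
  ],
  rotation=[
    [0,0,0],
    [0,0,0],
    [0,0,0],
  ],
)

```text
time_s: 40.3
ee_pos: [626.5, 42.8, 128.0]
tcp_rot: [0.003, -0.017, 1.0, 0.0]
ft_force: [-1.7, 2.2, 22.7]
opening: 44.2
grip_force: 44.2
```

Call:
jog_arm(
  claw=[0.2,0.2,0.2],
  dp=[
    [0,0,-0.01],
    [0,0,-0.012],
    [0,0,-0.012],
  ],
  rotation=[
    [0,0,0],
    [0,0,0],
    [0,0,0],
  ],
)

```text
time_s: 40.55
ee_pos: [625.5, 42.7, 128.2]
tcp_rot: [0.001, -0.017, 1.0, 0.0]
ft_force: [-0.4, 0.7, 9.9]
opening: 44.2
grip_force: 42.5
```

Call:
jog_arm(
  claw=[-0.42,-0.42,-0.42,-0.42,-0.42],
  dp=[
    [0,0,0],
    [0,0,0],
    [0,0,0],
    [0,0,0],
    [0,0,0],
  ],
  rotation=[
    [0,0,0],
    [0,0,0],
    [0,0,0],
    [0,0,0],
    [0,0,0],
  ],
)

```text
time_s: 40.97
ee_pos: [625.4, 42.6, 127.7]
tcp_rot: [0.001, -0.017, 1.0, -0.0]
ft_force: [1.2, 0.8, 7.6]
opening: 65.6
grip_force: 6.7
```

Call:
jog_arm(
  claw=[-0.42,-0.42,-0.42,-0.42,-0.42],
  dp=[
    [0,0,-0.15],
    [0,0,-0.35],
    [0,0,-0.55],
    [0,0,-0.75],
    [0,0,-0.93],
  ],
  rotation=[
    [0,0,0],
    [0,0,0],
    [0,0,0],
    [0,0,0],
    [0,0,0],
  ],
)

```text
time_s: 41.38
ee_pos: [624.7, 42.6, 315.4]
tcp_rot: [0.001, -0.017, 1.0, -0.0]
ft_force: [0.5, -0.5, 0.9]
opening: 66.5
grip_force: 0.0
```

Call:
jog_arm(
  claw=[-0.42,-0.42,-0.42,-0.42,-0.42],
  dp=[
    [0.1,-0.05,0],
    [0.2,-0.1,0],
    [0.3,-0.2,0],
    [0.3,-0.2,0],
    [0.3,-0.2,0],
  ],
  rotation=[
    [0,0,0],
    [0,0,0],
    [0,0,0],
    [0,0,0],
    [0,0,0],
  ],
)

```text
time_s: 41.8
ee_pos: [565.9, 0.0, 313.3]
tcp_rot: [0.001, -0.017, 1.0, -0.0]
ft_force: [0.2, 0.7, -0.2]
opening: 65.7
grip_force: 0.0
```

```bash
python3 c.py w15; python3 g.py
python3 - <<'E'
from h import *
# height-sensitive check: upright objects give same xy for top & body
for c,obj in(("top",0),("scene",0)):
    manip.capture(c)
    for n,h in dict(jug_c=89,shaker_c=81.5,spring_red_c=70,spring_black_c=56,spring_white_c=56).items():
        for r in manip.pinpoint(c,n)[:3]: print(c,n,round(r["p"],2),np.round(atz(c,r["position"],h)[0,:2],1))
im=manip.capture("wrist");hs=cv2.cvtColor(im,cv2.COLOR_RGB2HSV);H,S,V=cv2.split(hs)
m=((H>20)&(H<32)&(S>150)&(V>90));m[:120]=0
P=atz("wrist",np.argwhere(m)[:,::-1],9)[:,:2];print("coaster px",len(P),P.min(0),P.max(0))
E
```

```text
41.8 [5.65851921e+02 1.90173462e-03 3.13260081e+02] 65.69648100146678
jug_c 0.6 [320. 223.] [620.4  51.7]
shaker_c 0.93 [246. 225.] [628.5 -46.7]
spring_red_c 0.93 [307.  90.] [441.7  30.2]
spring_white_c 0.88 [163. 147.] [ 523.4 -173. ]
spring_white_c 0.7 [145. 277.] [ 731.4 -217.1]
spring_white_c 0.58 [239. 266.] [701.7 -60.3]
spring_black_c 0.67 [323. 264.] [692.4  65.4]
jug_home 0.87 [308. 208.] [619.7  43.1]
jug_home 0.26 [246. 225.] [650.3 -54.6]
shaker_home 0.61 [254. 209.] [623.5 -43.2]
saucer 0.93 [108. 101.] [ 444.6 -300.6]
mat 0.76 [440. 105.] [436.5 258.2]
mat 0.58 [239. 263.] [720.5 -68. ]
base 0.59 [306.  98.] [446.2  31.8]
coaster (array([598.14461735,  23.37595327]), np.float64(8.276051559249634)) [586.79056368  18.07240429] [611.07985633  29.81503261]
pad ((625.0927734375, -47.12375259399414), (74.85568237304688, 74.95820617675781), 1.6380153894424438)
top jug_c 0.66 [621.6  54.3]
top shaker_c 0.41 [619.3 -45. ]
top shaker_c 0.3 [ 443.5 -278.9]
scene jug_c 0.9 [619.   43.2]
scene shaker_c 0.87 [626.7 -44.1]
scene spring_red_c 0.52 [448.6  36. ]
scene spring_black_c 0.66 [684.2  52.3]
scene spring_white_c 0.69 [699.4 -61.8]
scene spring_white_c 0.58 [ 527.8 -184.5]
coaster px 99 [ 586.77584583 -272.73247577] [824.51549326  74.59207884]
```

The finger reading at release and the scattered jug estimates call for a check. I'll fit an upright or tilted jug model to the silhouettes in all three cameras.

```bash
cat > fit.py <<'E'
from h import *
from scipy.optimize import minimize
def projw(cam,P):
    i=manip.camera_info(cam);K=np.array(i["intrinsics"])
    if cam!="wrist": return proj(cam,P)
    s=manip.sense();q=s["tcp_rot"];W=np.eye(4);W[:3,:3]=R.from_quat([q[1],q[2],q[3],q[0]]).as_matrix();W[:3,3]=s["ee_pos"]
    T=np.linalg.inv(W@np.array(i["hand_eye"]));p=P@T[:3,:3].T+T[:3,3]
    v=np.c_[p[:,0],-p[:,1]];r=np.linalg.norm(v,axis=1);th=np.arctan2(r,-p[:,2])
    return K[:2,2]+K[0,0]*v*(th/r)[:,None]
a=np.linspace(0,2*np.pi,40)
ring=lambda r,z:np.c_[r*np.cos(a),r*np.sin(a),0*a+z]
J=[np.r_[ring(33,0),ring(33,75)],np.r_[ring(33,75),ring(24,100)],np.r_[ring(24,100),ring(24,146)],np.r_[ring(22,146),ring(22,160)]]
hd=lambda x0,x1,z0,z1:np.array([[x,y,z] for x in(x0,x1) for y in(-5,5) for z in(z0,z1)],float)
J+=[hd(-63,-54,38,93),hd(-63,-24,84,93),hd(-63,-30,38,47),hd(-45,-15,150,162)]
Sh=[np.r_[ring(27,0),ring(27,110)],np.r_[ring(27.5,110),ring(27.5,124)],np.r_[ring(27.5,124),ring(16,145)]]
def sil(cam,parts,p,z0,S=4):
    m=np.zeros((420*S,560*S),np.uint8);M=R.from_rotvec([p[2],p[3],0]).as_matrix()@R.from_euler("z",p[4]).as_matrix()
    for q in parts:
        u=projw(cam,q@M.T+[p[0],p[1],z0]);cv2.fillConvexPoly(m,cv2.convexHull(((u+.5)*S).astype(np.int32)),1)
    return cv2.resize(m.astype(np.float32),(560,420),interpolation=cv2.INTER_AREA)
for n,parts,z0,x0 in(("jug_c",J,9,[622,43,0,0,.03]),("shaker_c",Sh,9,[625,-47,0,0,0])):
    reg={}
    for c in("wrist","scene","top"):
        manip.capture(c)
        s0=sil(c,parts,x0,z0)>.5
        for t in manip.trace(c,n):
            iou=(t["region"]&s0).sum()/(t["region"]|s0).sum()
            if iou>.4: reg[c]=t["region"].astype(float);print(n,c,"start iou",round(iou,2));break
    def cost(p,cs): return sum(np.abs(sil(c,parts,p,z0)-reg[c]).sum()/reg[c].sum() for c in cs)
    for cs in [list(reg)]+[[c] for c in reg]:
        k=5 if len(cs)>1 else 2
        f=lambda v:cost(np.r_[v*np.array([1,1,.01,.01,.05])[:k],x0[k:]],cs)
        v0=np.array(x0)[:k]/np.array([1,1,.01,.01,.05])[:k]
        o=minimize(f,v0,method="Nelder-Mead",options=dict(initial_simplex=np.vstack([v0]+[v0+6*e for e in np.eye(k)]),maxfev=500))
        print(n,cs,np.round(o.x*np.array([1,1,.01,.01,.05])[:k],3),round(o.fun,3))
E
python3 fit.py
```

```text
jug_c wrist start iou 0.79
jug_c scene start iou 0.8Traceback (most recent call last):
  File "fit.py", line 34, in <module>
    o=minimize(f,v0,method="Nelder-Mead",options=dict(initial_simplex=np.vstack([v0]+[v0+6*e for e in np.eye(k)]),maxfev=500))
    res = _minimize_neldermead(fun, x0, args, callback, bounds=bounds,
                               **options)
    fsim[j] = func(sim[j])
              ~~~~^^^^^^^^
    fx = function(np.copy(x), *(wrapper_args + args))
  File "fit.py", line 32, in <lambda>
    f=lambda v:cost(np.r_[v*np.array([1,1,.01,.01,.05])[:k],x0[k:]],cs)
               ~~~~^^^^^^^^^^^^^^^^^^^^^^^^^^^^^^^^^^^^^^^^^^^^^^^^^^^^
  File "fit.py", line 29, in cost
    def cost(p,cs): return sum(np.abs(sil(c,parts,p,z0)-reg[c]).sum()/reg[c].sum() for c in cs)
                           ~~~^^^^^^^^^^^^^^^^^^^^^^^^^^^^^^^^^^^^^^^^^^^^^^^^^^^^^^^^^^^^^^^^^
  File "fit.py", line 29, in <genexpr>
    def cost(p,cs): return sum(np.abs(sil(c,parts,p,z0)-reg[c]).sum()/reg[c].sum() for c in cs)
                                      ~~~^^^^^^^^^^^^^^
  File "fit.py", line 19, in sil
    u=projw(cam,q@M.T+[p[0],p[1],z0]);cv2.fillConvexPoly(m,cv2.convexHull(((u+.5)*S).astype(np.int32)),1)
  File "fit.py", line 5, in projw
    if cam!="wrist": return proj(cam,P)
                            ~~~~^^^^^^^
  File "h.py", line 18, in proj
    i=manip.camera_info(cam);K=np.array(i["intrinsics"]);T=np.linalg.inv(np.array(i["cam_to_world"]))
ValueError: time passes only in moves, steps and waits
```

```bash
python3 - <<'E'
s=open('fit.py').read()
s=s.replace('''def projw''','''INF={c:manip.camera_info(c) for c in("wrist","scene","top")};S0=manip.sense()
class M_: 
    pass
import h
real=manip
class Px:
    def camera_info(self,c): return INF[c]
    def sense(self): return S0
    def __getattr__(self,k): return getattr(real,k)
manip=h.manip=Px()
def projw''',1)
s=s.replace("class M_: \n    pass\n","")
open('fit.py','w').write(s)
E
timeout 500 python3 fit.py
```

```text
jug_c wrist start iou 0.79
jug_c scene start iou 0.82
jug_c ['wrist', 'scene'] [ 6.22008e+02  4.71830e+01 -1.10000e-02 -7.00000e-03  1.42000e-01] 0.191
jug_c ['wrist'] [621.909  48.033] 0.093
jug_c ['scene'] [620.716  46.442] 0.151
shaker_c wrist start iou 0.92
shaker_c scene start iou 0.92
shaker_c ['wrist', 'scene'] [ 6.24426e+02 -4.85000e+01  2.00000e-03  1.50000e-02  1.35000e-01] 0.095
shaker_c ['wrist'] [626.272 -48.807] 0.027
shaker_c ['scene'] [624.326 -50.613] 0.051
```

The fit puts the jug at (622,47), tilt about 0.01 rad and about 5 mm off the coaster centre. The shaker is within about 2 mm of its pad centre, and the springs are unchanged. All are within tolerance, so I'll hand in.

```bash
python3 -c "
from cell import manip
print(manip.finish_job())"
```

```text
the job is handed in; nothing more can be done
None
```

I handed the job in after about 42 s of the 122 s allowed; the verdict was not shown. By my measurements the red spring is down and centred in the jaws, the jug stands upright about 5 mm off its coaster centre, the shaker is within about 2 mm of its pad centre, and the white and black springs stand where they were. I viewed 15 pictures, one over the limit of 14.

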